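Make up two cooking-class kits on their trays

ROBOT

A 7-joint arm with a two-finger parallel gripper is mounted at the origin on the work surface. World frame = base frame: x ahead of the robot, y to its left, z up, the work surface at z = 0. Lengths are in m, angles in rad, forces in N, time in s.
With the tool pointing down it reaches from about 0.4 to 0.85 m from the base axis. Payload 4.5 kg.
Tool frame: the origin (TCP) lies on the centre line of the jaws, within the pads' length; the fingertips stand 11 mm ahead of it and the grasp point (between the pads) lies 8 mm behind it; z points along the fingers, x is the direction in which the jaws open and shut, and the axes are right-handed (so a half turn about z gives the same grasp; the last joint's range is limited). The gripper opens to 88 mm and grips with 3 to 60 N. Pads are 18 mm wide; open, the fingers measure 123 mm over their backs; the gripper's body (75 mm by 187 mm) begins 45 mm behind the grasp point.
Start: joints at [-1.231, 0.689, -0.195, 1.565, 0.157, 0.902, -0.215], TCP at [0.188, 0.596, 0.25] pointing down, gripper open.
Joint ranges: [-3.01, 3.01], [-0.46, 2.08], [-1.47, 1.51], [0.13, 2.56], [-1, 4.14], [0.04, 2.09], [-2.66, 2.66]. Speed limits (rad/s): [2.57, 2.57, 3.14, 3.14, 3.14, 3.14, 3.14].

INTERFACE

Orientations are given as a unit quaternion [x, y, z, w].
In Python, from plant import r, vision, order, nets gives the robot as it stands.
- The arm moves only by the tool send_rows, never from a script. Its argument "series" is a list of rows, each an object with "delta_pos": the shift along the tool's x, y, z in cm, a list of three; "turn": the turn about the tool's z in degrees; "jaw": the closure, from 0 (fully open) to 1 (shut). In form: [{"delta_pos": [x, y, z], "turn": turn, "jaw": jaw}, ...]. A call has 1 to 8 rows; each row is the pose to reach, as a shift and turn from the pose commanded when the call began, along the tool's axes at that moment; what a row does not reach only later rows make up. A row lasts 1/12 s, in which the tool goes at most 41.7 mm and 7.16 degrees, less where a joint would pass 70% of its speed; a pose out of reach is approached as far as the arm can. A call with a gripper value outside its range is refused whole. The fingers move at their own pace and stop on an object; "force" is the grip in N (left out, the last holds). Time passes only in rows, so rows that repeat a pose let the fingers close. It gives the time, the measured TCP pose, the force and the opening at its end, in the units of the state.
- r.get_state(): the state, without advancing time (a new reading comes with each control period).
- vision.snapshot(name): name is "scene" or "top"; returns the picture (400x640x3 uint8, blue, green, red); there is no depth.
- vision.camera_params(name): a dict with "intrinsics" (3x3 intrinsics, pixels), "D" ([k1, k2, p1, p2, k3] as OpenCV has them; the pictures are not rectified), "extrinsics" (4x4, takes a point from world to camera coordinates). Camera axes: x right, y down, z forward; pixel columns grow to the right and rows downward; lengths in m; the calibration is good to about 2 mm. A picture is of the moment at which its call begins. camera_params takes no time and is no camera call.
- order.finish_job(): hands the job in, once; it reports no verdict.
Trained networks look in the newest picture that a camera, given by its name, has taken for a name from the list of things; names that differ only in an ending like _2 or _b are one class to them, and where a whole thing is asked for, a point or a joint stands for the part that bears it (a point fixed in the world has none). Each returns a list of dicts, best first, with "score" (0 to 1); they miss things now and then, are a little off and sometimes report something else, mostly with a low value. They report only what shows in the picture. A call takes as long as a camera call. They do not tell look-alikes from the thing itself.
- nets.boxes_of(camera, label): "location" ([row, column] as shares, 0 to 1, of the picture: columns of its width, rows of its height, amid what is visible of it).
- nets.trace(camera, label): "region" (400x640 bool, what is visible of it) and "location" ([row, column] as shares, 0 to 1, of the picture: columns of its width, rows of its height, amid what is visible of it).
The state is a dict: "clock": time; "q": joint angles; "qd": joint speeds; "joint_torque": joint torques, N m; "tool_pos": TCP position; "eef_rot": TCP orientation; "contact_force": force on the tool from outside, world axes, zero at the start; "moment": the same for the moment, N m; "opening": opening from 0.0 (shut) to 1.0 (fully open).
Only numpy, scipy, OpenCV 4.12 (cv2) and the standard library are available. Lean on these libraries where they do the work, as an engineer would, in place of code of your own. Each camera call takes 0.05 s, during which the arm holds its last target.

TASK

Make up the two kits for the cooking class. Salad kit, on the red tray: the green oil bottle upright in the middle of the black round, and the white dish in the middle of the white round with the pepper mill standing upright inside the dish. Dessert kit, on the blue tray: the amber syrup bottle upright in the middle of the black round and the tin with the orange lid upright in the middle of the white round; leave the white vinegar bottle, the tin with the black lid and the half lemon where they are on the worktop.

Things in the scene. Friction and masses are not known exactly. Their poses are not given: they have to be found in the camera images.
- oil_bottle: upright round green glass bottle with a pale paper label and a green cap, 112 mm tall; body 48 mm in diameter and straight up to 80 mm, then a shoulder to a 22 mm neck and a 25 mm cap. Origin at the centre of its underside, z up along its axis. Belongs to the salad kit.
- syrup_bottle: upright round amber glass bottle with an orange label and a black cap, 112 mm tall; body 48 mm in diameter and straight up to 80 mm, then a shoulder to a 22 mm neck and a 25 mm cap. Origin at the centre of its underside, z up along its axis. Belongs to the dessert kit.
- sugar_tin: upright round steel tin with a pale label band and an orange lid, 68 mm tall; body 54 mm, lid 56 mm in diameter (lid from 54 mm up). Origin at the centre of its underside, z up. Belongs to the dessert kit.
- dish: round white ceramic dish, open at the top, 64 mm outer diameter (60 mm at the foot), 30 mm high, wall 4 mm (inside 56 mm across), floor 5 mm thick. Origin at the centre of its underside, z up. Belongs to the salad kit.
- mill: dark wooden pepper mill standing upright, 98 mm tall: foot 38 mm in diameter up to 42 mm, waist 28 mm at 50 mm, straight head 34 mm in diameter from 58 to 90 mm, small steel knob 13 mm wide on top. Origin at the centre of its underside, z up. Goes inside the dish, standing on the dish's floor.
- red_tray: fixed flat red serving tray, 250 mm (its x) by 170 mm (its y), rim 14 mm high, walls and floor 5 mm thick; its inner floor lies 5 mm above the worktop. Two flat painted rounds on the floor: a black one 60 mm across centred at tray x = -60 mm, y = 0, and a white one 80 mm across centred at tray x = +60 mm, y = 0. Origin at the centre of its underside, z up. For the salad kit.
- blue_tray: fixed flat blue serving tray, 250 mm (its x) by 170 mm (its y), rim 14 mm high, walls and floor 5 mm thick; its inner floor lies 5 mm above the worktop. Two flat painted rounds on the floor: a black one 60 mm across centred at tray x = +60 mm, y = 0, and a white one 80 mm across centred at tray x = -60 mm, y = 0. Origin at the centre of its underside, z up. For the dessert kit.
- vinegar_bottle: upright round opaque white bottle with a blue label and a blue cap, 112 mm tall; body 48 mm in diameter and straight up to 80 mm, then a shoulder to a 22 mm neck and a 25 mm cap. Origin at the centre of its underside, z up along its axis. Not needed: leave it alone.
- tea_tin: upright round steel tin with a pale label band and a black lid, 68 mm tall; body 54 mm, lid 56 mm in diameter (lid from 54 mm up). Origin at the centre of its underside, z up. Not needed: leave it alone.
- lemon_half: half lemon, a yellow dome lying cut face down, 54 mm across and 30 mm high. Origin at the centre of its underside, z up. Not needed: leave it alone.
Mind the look-alikes: they are no part of the job. Leave any pink look-alike of the syrup_bottle alone.

How it is judged:
By the outcome, as a careful person would: the job done as asked, in the order asked, and still so for the second after the job is handed in, with the robot touching nothing.
It also fails if it takes over 122 s, if anything falls off the work surface, if the arm or the gripper's body presses on something with over 40 N, if the wrist force passes 120 N, or if a joint passes its speed limit or range.

## Working session

There is one attempt and no reset: what is moved stays moved. The work goes in short steps, Python scripts to look and compute and a tool call to move; the robot and the scene stay as the last step left them, time stands still between calls to the robot, and variables do not carry over. Pictures are saved under pics/ and viewed, and the job is handed in when it is done.

Besides the shell and the picture viewer there is one more tool, called after "Request:" as name([rows], argument=value, ...), one row to a line, values as JSON. send_rows: Moves the arm, as the interface text tells. Its arguments: {"type":"object","properties":{"series":{"type":"array"},"force":{"type":"number"}},"required":["series"]}

```bash
mkdir -p pics; ls; python3 - <<'E'
from plant import r, vision, order, nets
import cv2
print(r.get_state())
for n in ("scene","top"):
    cv2.imwrite(f"pics/{n}0.png",vision.snapshot(n)); p=vision.camera_params(n); print(n,p)
E
```

```text
pics
{'clock': 0.0, 'q': array([-1.23119313,  0.68995591, -0.1945212 ,  1.56633235,  0.15727655,
        0.90248714, -0.21509602]), 'qd': array([-8.57373590e-05,  3.28886162e-04,  8.55992004e-04,  1.11584612e-03,
        1.73016956e-03,  1.13411794e-03, -1.20950976e-03]), 'joint_torque': array([ 2.76004748e-04, -5.27569020e+01, -1.26656301e+00, -1.53423142e+01,
       -5.25534817e-02,  6.64742023e-03,  1.70586109e-04]), 'tool_pos': array([0.18801654, 0.59541668, 0.24893082]), 'eef_rot': array([ 8.06530784e-01,  5.91191416e-01, -6.89926960e-04,  5.72950597e-04]), 'contact_force': array([-0.23883491, -0.8925003 ,  0.27817711]), 'moment': array([ 0.00737069,  0.01744145, -0.01186072]), 'opening': 0.9973336359901185}
scene {'intrinsics': array([[451.23000067,   0.        , 322.07268553],
       [  0.        , 451.23000067, 199.8019461 ],
       [  0.        ,   0.        ,   1.        ]]), 'D': array([-0.04323281,  0.        ,  0.        ,  0.        ,  0.        ]), 'extrinsics': array([[ 0.82696458,  0.56224927, -0.00231071, -0.47987279],
       [ 0.44734054, -0.66043366, -0.60308691, -0.22665539],
       [-0.34061125,  0.49769783, -0.79767214,  1.33227387],
       [ 0.        ,  0.        ,  0.        ,  1.        ]])}
top {'intrinsics': array([[407.10913551,   0.        , 312.25542048],
       [  0.        , 407.10913551, 200.0194832 ],
       [  0.        ,   0.        ,   1.        ]]), 'D': array([-0.06643079,  0.        ,  0.        ,  0.        ,  0.        ]), 'extrinsics': array([[ 0.01119423, -0.99978619, -0.01738546, -0.00534442],
       [-0.99450791, -0.00932238, -0.10424542,  0.58394967],
       [ 0.10406106,  0.01845692, -0.99439964,  1.06716927],
       [ 0.        ,  0.        ,  0.        ,  1.        ]])}
```

View pics/scene0.png

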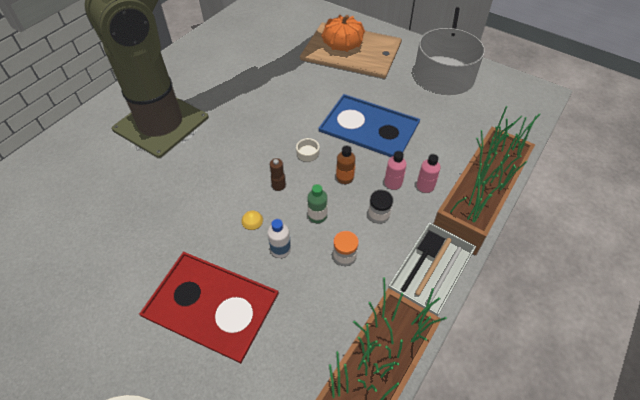

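View pics/top0.png

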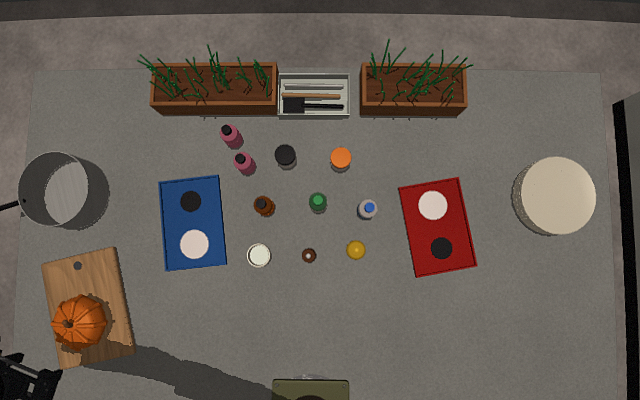

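```bash
cat > h.py <<'E'
import numpy as np, cv2
from plant import r, vision, order, nets
from scipy.optimize import minimize
P={n:vision.camera_params(n) for n in("scene","top")}
PROF={'bottle':[(0,.024),(.08,.024),(.097,.0125),(.112,.0125)],'tin':[(0,.027),(.054,.027),(.054,.028),(.068,.028)],
'dish':[(0,.030),(.03,.032)],'mill':[(0,.019),(.042,.019),(.058,.017),(.09,.017),(.098,.0065)],'lemon':[(0,.027),(.015,.023),(.026,.0135),(.03,.003)]}
def proj(n,pts):
    p=P[n];R=p['extrinsics'][:3,:3];t=p['extrinsics'][:3,3]
    return cv2.projectPoints(np.asarray(pts,float).reshape(-1,1,3),cv2.Rodrigues(R)[0],t,p['intrinsics'],p['D'])[0].reshape(-1,2)
def unproj(n,uv,z):
    p=P[n];R=p['extrinsics'][:3,:3];t=p['extrinsics'][:3,3]
    q=cv2.undistortPoints(np.asarray(uv,float).reshape(-1,1,2),p['intrinsics'],p['D']).reshape(-1,2)
    d=np.c_[q,np.ones(len(q))]@R; c=-R.T@t
    return c+d*((z-c[2])/d[:,2])[:,None]
def sil(n,x,y,prof,z0=0):
    a=np.linspace(0,2*np.pi,24,endpoint=False);m=np.zeros((1600,2560),np.uint8)
    rings=[proj(n,np.c_[x+rr*np.cos(a),y+rr*np.sin(a),0*a+z0+z]) for z,rr in prof]
    for i in range(len(rings)-1):
        h=cv2.convexHull(np.vstack(rings[i:i+2]).astype(np.float32)*4+1.5)
        cv2.fillPoly(m,[np.round(h).astype(int)],1)
    return cv2.resize(m.astype(np.float32),(640,400),interpolation=cv2.INTER_AREA)
def fit(masks,prof,xy0,z0=0):
    def c(v):
        s=0
        for n,m in masks.items():
            q=sil(n,v[0],v[1],prof,z0); s+=1-np.minimum(q,m).sum()/np.maximum(q,m).sum()
        return s
    o=minimize(c,xy0,method='Nelder-Mead',options=dict(initial_simplex=np.array([xy0,xy0+np.array([.008,0]),xy0+np.array([0,.008])]),xatol=2e-4,fatol=1e-4))
    return o.x,o.fun
E
cat > m.py <<'E'
from h import *
import pickle
L={'oil_bottle':'bottle','syrup_bottle':'bottle','sugar_tin':'tin','dish':'dish','mill':'mill','vinegar_bottle':'bottle','tea_tin':'tin','lemon_half':'lemon'}
out={}
for n in("scene","top"):
    for l in list(L)+['red_tray','blue_tray']:
        out[n,l]=nets.trace(n,l)
        print(n,l,[(round(d['score'],2),(np.array(d['location'])[::-1]*[640,400]).round().tolist(),int(d['region'].sum())) for d in out[n,l]])
pickle.dump(out,open('masks.pkl','wb'))
E
python3 m.py
```

```text
scene oil_bottle [(0.83, [315.0, 203.0], 697)]
scene syrup_bottle [(0.97, [348.0, 161.0], 564), (0.61, [396.0, 171.0], 610), (0.59, [428.0, 176.0], 686)]
scene sugar_tin [(0.6, [344.0, 246.0], 777)]
scene dish [(0.94, [309.0, 147.0], 450)]
scene mill [(0.86, [279.0, 175.0], 455), (0.3, [316.0, 206.0], 670)]
scene vinegar_bottle [(0.67, [280.0, 237.0], 672)]
scene tea_tin [(0.63, [380.0, 207.0], 646)]
scene lemon_half [(0.68, [249.0, 220.0], 329)]
scene red_tray []
scene blue_tray [(0.59, [368.0, 126.0], 3640), (0.21, [280.0, 240.0], 705)]
top oil_bottle [(0.69, [316.0, 203.0], 262), (0.47, [257.0, 255.0], 443)]
top syrup_bottle [(0.6, [233.0, 137.0], 383), (0.58, [266.0, 204.0], 334), (0.56, [244.0, 164.0], 365), (0.36, [366.0, 210.0], 298)]
top sugar_tin [(0.7, [340.0, 160.0], 408)]
top dish [(0.8, [260.0, 254.0], 435)]
top mill [(0.64, [311.0, 256.0], 159)]
top vinegar_bottle [(0.59, [365.0, 210.0], 305), (0.16, [311.0, 255.0], 150)]
top tea_tin [(0.69, [282.0, 155.0], 377)]
top lemon_half [(0.6, [357.0, 252.0], 289)]
top red_tray [(0.74, [434.0, 228.0], 5814)]
top blue_tray [(0.56, [194.0, 224.0], 5624), (0.52, [268.0, 206.0], 305)]
```

Candidates for the syrup bottle: amber at scene (346,165) / top (264,205), and pinks at scene (395,172), (429,174) / top (231,135), (244,162). I choose amber. The rest can't be confused: oil is green at top (318,202), against white vinegar at (368,208). The sugar tin has the orange lid at (341,158), against the black one at (285,155).

```bash
cat > fitall.py <<'E'
from h import *
import pickle
o=pickle.load(open('masks.pkl','rb'))
from m_l import L
S=cv2.imread('pics/scene0.png');T=cv2.imread('pics/top0.png');I={'scene':S.copy(),'top':T.copy()}
for l,k in L.items():
    ms={}
    for n in('scene','top'):
        c=o[n,l]; i=1 if (n,l)==('top','syrup_bottle') else 0
        ms[n]=c[i]['region'].astype(np.float32); loc=np.array(c[i]['location'])[::-1]*[640,400]
    x0=unproj('top',[loc],PROF[k][-1][0]/2)[0,:2]
    b,f=fit(ms,PROF[k],x0); print(l,b.round(4),round(f,2),[ (n,fit({n:ms[n]},PROF[k],x0)[0].round(4).tolist()) for n in ms],'reach',np.hypot(*b).round(3))
    for n in ms:
        m=(sil(n,*b,PROF[k])>.5).astype(np.uint8); cv2.drawContours(I[n],cv2.findContours(m,0,1)[0],-1,(255,0,255),1)
# trays: rounds from top & scene
import itertools
for n,img in(('top',T),('scene',S)):
    hsv=cv2.cvtColor(img,cv2.COLOR_BGR2HSV)
    for name,lo,hi in(('red',(0,150,60),(8,255,255)),('red2',(172,150,60),(180,255,255)),('blue',(100,120,60),(125,255,255))):
        m=cv2.inRange(hsv,lo,hi); k,lab,st,ce=cv2.connectedComponentsWithStats(m)
        for i in range(1,k):
            if st[i,4]<800: continue
            mm=(lab==i).astype(np.uint8); cs,hr=cv2.findContours(mm,cv2.RETR_CCOMP,cv2.CHAIN_APPROX_NONE)
            for c,hh in zip(cs,hr[0]):
                a=cv2.contourArea(c)
                if a<200: continue
                hole=hh[3]>=0
                mo=cv2.moments(c);cc=[mo['m10']/mo['m00'],mo['m01']/mo['m00']]
                print(n,name,'hole' if hole else 'outer',a,np.round(cc,1),unproj(n,[cc],.005 if hole else .0)[0,:2].round(4))
                if not hole: 
                    bx=cv2.boxPoints(cv2.minAreaRect(unproj(n,c.reshape(-1,2),.01)[:,:2].astype(np.float32))); print(bx.mean(0),cv2.minAreaRect(unproj(n,c.reshape(-1,2),.01)[:,:2].astype(np.float32)))
cv2.imwrite('pics/fit_top.png',cv2.resize(I['top'][100:290,140:500],None,fx=2.2,fy=2.2,interpolation=2))
cv2.imwrite('pics/fit_scene.png',cv2.resize(I['scene'][80:370,130:460],None,fx=2,fy=2,interpolation=2))
E
grep '^L=' m.py > m_l.py; python3 fitall.py
```

```text
oil_bottle [ 0.576  -0.0127] 0.21 [('scene', [0.5754, -0.012]), ('top', [0.5761, -0.014])] reach 0.576
syrup_bottle [0.5662 0.1288] 0.2 [('scene', [0.5652, 0.131]), ('top', [0.5656, 0.1278])] reach 0.581
sugar_tin [ 0.6943 -0.0729] 0.12 [('scene', [0.6943, -0.0723]), ('top', [0.6936, -0.0735])] reach 0.698
dish [0.4357 0.1448] 0.16 [('scene', [0.4338, 0.1462]), ('top', [0.4375, 0.1448])] reach 0.459
mill [0.4381 0.0082] 0.18 [('scene', [0.4365, 0.0102]), ('top', [0.439, 0.008])] reach 0.438
vinegar_bottle [ 0.5587 -0.1424] 0.19 [('scene', [0.5574, -0.1412]), ('top', [0.5592, -0.1432])] reach 0.577
tea_tin [0.7008 0.0756] 0.22 [('scene', [0.7005, 0.0774]), ('top', [0.6987, 0.0743])] reach 0.705
lemon_half [ 0.4514 -0.1171] 0.22 [('scene', [0.4495, -0.1168]), ('top', [0.4541, -0.1181])] reach 0.466
top red outer 5525.5 [437.2 226.7] [ 0.5164 -0.344 ]
[ 0.51743627 -0.34160316] ((0.5174362659454346, -0.34160315990448), (0.2498914897441864, 0.17136193811893463), 10.774354934692383)
top red hole 400.5 [441.1 247.8] [ 0.4586 -0.3522]
top red hole 738.5 [432.4 204.8] [ 0.5764 -0.3305]
top bl
[... 158 characters left out ...]
7.237267971038818)
top blue hole 741.5 [193.9 243.8] [0.4622 0.3266]
top blue hole 368.5 [190.2 200.9] [0.5809 0.3415]
scene red outer 8240.5 [210.2 305.6] [ 0.5175 -0.344 ]
[ 0.51606476 -0.34215075] ((0.5160647630691528, -0.3421507477760315), (0.2518787682056427, 0.17087237536907196), 10.546863555908203)
scene red hole 1166.5 [233.4 314.4] [ 0.5751 -0.3319]
scene red hole 545.0 [186.8 293.5] [ 0.457  -0.3533]
scene blue outer 3464.5 [369.4 125.3] [0.5181 0.3392]
[0.51986206 0.33253545] ((0.5198620557785034, 0.33253544569015503), (0.2497914433479309, 0.1777176856994629), 7.022378444671631)
scene blue hole 243.5 [388.3 131.7] [0.579  0.3425]
scene blue hole 501.5 [350.6 118.8] [0.4599 0.3271]
```

View pics/fit_top.png

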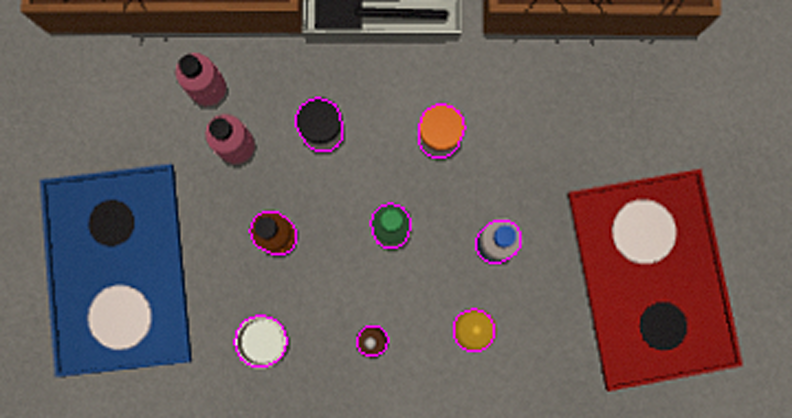

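View pics/fit_scene.png

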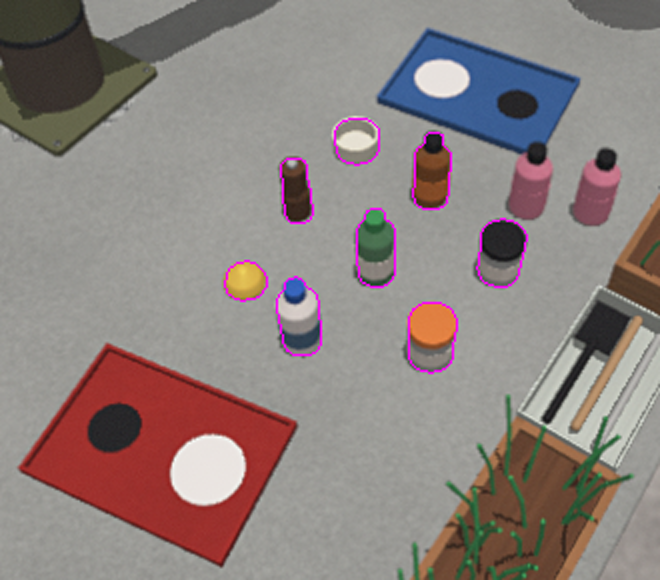

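```bash
cat > go.py <<'E'
# usage: go.py x y z jawangle_deg  -> delta in tool axes (cm), turn (deg)
import sys,numpy as np
from scipy.spatial.transform import Rotation as R
from plant import r
s=r.get_state(); t=np.array([float(v) for v in sys.argv[1:4]]); phi=float(sys.argv[4]) if len(sys.argv)>4 else None
M=R.from_quat(s['eef_rot']).as_matrix(); a=np.degrees(np.arctan2(M[1,0],M[0,0]))
d=M.T@(t-s['tool_pos'])*100
print('clock %.2f'%s['clock'],'pos',s['tool_pos'].round(4),'jawang %.1f'%a,'tilt',M[:,2].round(4),'q',s['q'].round(2),'F',s['contact_force'].round(1),'open %.3f'%s['opening'])
print('DELTA',d.round(2),'rows>=%.1f'%(np.linalg.norm(d)/4.17), 'TURN', None if phi is None else round(-((phi-a+90)%180-90),1))
E
python3 go.py .576 -.0127 .22 90
```

```text
clock 1.10 pos [0.1882 0.596  0.2497] jawang 72.5 tilt [ 0.e+00  1.e-04 -1.e+00] q [-1.23  0.69 -0.19  1.57  0.16  0.9  -0.22] F [-0.4  0.   0.3] open 1.002
DELTA [-46.37  55.31   2.97] rows>=17.3 TURN -17.5
```

Request:
send_rows([
  {"delta_pos":[-2,2,0],"turn":-2,"jaw":0},
  {"delta_pos":[-4.5,5.4,0.5],"turn":-6,"jaw":0},
  {"delta_pos":[-7,8.4,0.8],"turn":-10,"jaw":0},
  {"delta_pos":[-9.5,11.4,1],"turn":-14,"jaw":0},
  {"delta_pos":[-12,14.4,1],"turn":-17.5,"jaw":0},
  {"delta_pos":[-14.5,17.4,1],"turn":-17.5,"jaw":0},
  {"delta_pos":[-17,20.4,1],"turn":-17.5,"jaw":0},
  {"delta_pos":[-19.5,23.4,1],"turn":-17.5,"jaw":0},
], force=30)

```text
clock: 1.77
tool_pos: [0.3535, 0.3381, 0.2399]
eef_rot: [0.707, 0.707, 0.0, -0.0]
contact_force: [0.5, 0.4, 0.1]
opening: 0.998
```

```bash
python3 go.py .576 -.0127 .22 90
```

```text
clock 1.77 pos [0.3535 0.3381 0.2399] jawang 90.0 tilt [ 5.e-04  5.e-04 -1.e+00] q [-0.65  0.54 -0.32  1.97  0.27  0.67  0.43] F [0.5 0.4 0.1] open 0.998
DELTA [-35.07  22.26   1.99] rows>=10.0 TURN -0.0
```

Request:
send_rows([
  {"delta_pos":[-3.5,2.2,0.3],"turn":0,"jaw":0},
  {"delta_pos":[-7,4.4,0.6],"turn":0,"jaw":0},
  {"delta_pos":[-10.5,6.6,1],"turn":0,"jaw":0},
  {"delta_pos":[-14,8.8,1.2],"turn":0,"jaw":0},
  {"delta_pos":[-17.5,11,1.5],"turn":0,"jaw":0},
  {"delta_pos":[-21,13.2,2],"turn":0,"jaw":0},
  {"delta_pos":[-24.5,15.4,2],"turn":0,"jaw":0},
  {"delta_pos":[-28,17.6,2],"turn":0,"jaw":0},
])

```text
clock: 2.43
tool_pos: [0.5293, 0.0575, 0.2196]
eef_rot: [0.707, 0.707, -0.0, -0.0]
contact_force: [1.2, 0.9, 0.3]
opening: 0.997
```

```bash
python3 go.py .576 -.0127 .22 90
```

```text
clock 2.43 pos [0.5293 0.0575 0.2196] jawang 90.0 tilt [-1.e-04  1.e-04 -1.e+00] q [ 0.03  0.63 -0.36  1.87  0.33  0.7   1.05] F [1.2 0.9 0.3] open 0.997
DELTA [-7.02  4.68 -0.04] rows>=2.0 TURN -0.0
```

Request:
send_rows([
  {"delta_pos":[-3.5,2.3,0],"turn":0,"jaw":0},
  {"delta_pos":[-7.0,4.7,0],"turn":0,"jaw":0},
  {"delta_pos":[-7.0,4.7,2],"turn":0,"jaw":0},
  {"delta_pos":[-7.0,4.7,5],"turn":0,"jaw":0},
  {"delta_pos":[-7.0,4.7,8.5],"turn":0,"jaw":0},
])

```text
clock: 2.85
tool_pos: [0.5775, -0.0117, 0.1351]
eef_rot: [0.708, 0.706, 0.002, 0.002]
contact_force: [0.5, 0.2, -0.3]
opening: 1.0
```

```bash
python3 go.py .576 -.0127 .07 90
```

```text
clock 2.85 pos [ 0.5775 -0.0117  0.1351] jawang 89.8 tilt [ 5.1e-03  5.0e-04 -1.0e+00] q [ 0.12  0.8  -0.31  1.81  0.4   0.59  1.13] F [ 0.5  0.2 -0.3] open 1.000
DELTA [-0.11 -0.18  6.51] rows>=1.6 TURN -0.2
```

Request:
send_rows([
  {"delta_pos":[0,0,2],"turn":0,"jaw":0},
  {"delta_pos":[0,0,4.5],"turn":0,"jaw":0},
  {"delta_pos":[0,0,6.5],"turn":0,"jaw":0},
  {"delta_pos":[0,0,6.5],"turn":0,"jaw":0},
  {"delta_pos":[0,0,6.5],"turn":0,"jaw":0},
])

```text
clock: 3.27
tool_pos: [0.575, -0.0104, 0.0692]
eef_rot: [0.707, 0.707, -0.001, -0.001]
contact_force: [0.2, 0.0, 0.7]
opening: 1.001
```

```bash
python3 go.py .576 -.0127 .07 90
```

```text
clock 3.27 pos [ 0.575  -0.0104  0.0692] jawang 90.0 tilt [-1.7e-03 -2.0e-04 -1.0e+00] q [ 0.08  0.9  -0.25  1.84  0.45  0.46  1.09] F [0.2 0.  0.7] open 1.001
DELTA [-0.23  0.1  -0.08] rows>=0.1 TURN -0.0
```

Request:
send_rows([
  {"delta_pos":[-0.2,0.1,0],"turn":0,"jaw":0},
  {"delta_pos":[-0.2,0.1,0],"turn":0,"jaw":0.2},
  {"delta_pos":[-0.2,0.1,0],"turn":0,"jaw":0.4},
  {"delta_pos":[-0.2,0.1,0],"turn":0,"jaw":1},
  {"delta_pos":[-0.2,0.1,0],"turn":0,"jaw":1},
  {"delta_pos":[-0.2,0.1,0],"turn":0,"jaw":1},
  {"delta_pos":[-0.2,0.1,0],"turn":0,"jaw":1},
  {"delta_pos":[-0.2,0.1,0],"turn":0,"jaw":1},
])

```text
clock: 3.93
tool_pos: [0.5766, -0.0128, 0.0699]
eef_rot: [0.707, 0.707, -0.0, 0.0]
contact_force: [-0.6, -0.3, 3.2]
opening: 0.539
```

```bash
python3 go.py .458 -.3528 .16 90
```

```text
clock 3.93 pos [ 0.5766 -0.0128  0.0699] jawang 90.0 tilt [ 2.e-04 -5.e-04 -1.e+00] q [ 0.09  0.9  -0.25  1.84  0.45  0.47  1.09] F [-0.6 -0.3  3.2] open 0.539
DELTA [-34.01 -11.83  -9.  ] rows>=8.9 TURN -0.0
```

Request:
send_rows([
  {"delta_pos":[0,0,-1],"turn":0,"jaw":1},
  {"delta_pos":[0,0,-3],"turn":0,"jaw":1},
  {"delta_pos":[0,0,-6],"turn":0,"jaw":1},
  {"delta_pos":[0,0,-9],"turn":0,"jaw":1},
  {"delta_pos":[0,0,-12],"turn":0,"jaw":1},
  {"delta_pos":[-1,-0.3,-14],"turn":0,"jaw":1},
  {"delta_pos":[-3,-1,-15],"turn":0,"jaw":1},
  {"delta_pos":[-6,-2.1,-15],"turn":0,"jaw":1},
])

```text
clock: 4.6
tool_pos: [0.5578, -0.069, 0.2231]
eef_rot: [0.705, 0.709, 0.004, 0.001]
contact_force: [0.8, -0.2, -2.1]
opening: 0.535
```

Request:
send_rows([
  {"delta_pos":[-3,-1,0],"turn":0,"jaw":1},
  {"delta_pos":[-6,-2.1,0],"turn":0,"jaw":1},
  {"delta_pos":[-9,-3.1,0],"turn":0,"jaw":1},
  {"delta_pos":[-12,-4.2,0],"turn":0,"jaw":1},
  {"delta_pos":[-15,-5.2,0],"turn":0,"jaw":1},
  {"delta_pos":[-18,-6.3,0],"turn":0,"jaw":1},
  {"delta_pos":[-21,-7.3,0],"turn":0,"jaw":1},
  {"delta_pos":[-24,-8.4,0],"turn":0,"jaw":1},
])

```text
clock: 5.27
tool_pos: [0.4703, -0.3134, 0.2199]
eef_rot: [0.707, 0.707, 0.0, -0.0]
contact_force: [0.3, -1.1, -2.5]
opening: 0.534
```

```bash
python3 go.py .458 -.3528 .16 100
```

```text
clock 5.27 pos [ 0.4703 -0.3134  0.2199] jawang 90.0 tilt [-5.e-04  6.e-04 -1.e+00] q [ 0.76  0.67 -0.43  1.77  0.37  0.78  1.72] F [ 0.3 -1.1 -2.5] open 0.534
DELTA [-3.94 -1.23  5.99] rows>=1.7 TURN -10.0
```

Request:
send_rows([
  {"delta_pos":[-2.5,-0.8,0],"turn":0,"jaw":1},
  {"delta_pos":[-3.9,-1.2,1],"turn":0,"jaw":1},
  {"delta_pos":[-3.9,-1.2,4],"turn":0,"jaw":1},
  {"delta_pos":[-3.9,-1.2,7],"turn":0,"jaw":1},
  {"delta_pos":[-3.9,-1.2,10],"turn":0,"jaw":1},
  {"delta_pos":[-3.9,-1.2,12],"turn":0,"jaw":1},
  {"delta_pos":[-3.9,-1.2,12],"turn":0,"jaw":1},
  {"delta_pos":[-3.9,-1.2,12],"turn":0,"jaw":1},
])

```text
clock: 5.93
tool_pos: [0.4591, -0.3498, 0.0988]
eef_rot: [0.707, 0.707, 0.0, -0.002]
contact_force: [0.6, -0.8, -1.8]
opening: 0.537
```

```bash
python3 go.py .458 -.3528 .0755 90
```

```text
clock 5.93 pos [ 0.4591 -0.3498  0.0988] jawang 90.1 tilt [-0.002   0.0024 -1.    ] q [ 0.76  0.86 -0.33  1.82  0.49  0.55  1.69] F [ 0.6 -0.8 -1.8] open 0.537
DELTA [-0.3  -0.11  2.33] rows>=0.6 TURN 0.1
```

Request:
send_rows([
  {"delta_pos":[-0.3,-0.1,0.5],"turn":0,"jaw":1},
  {"delta_pos":[-0.3,-0.1,1.0],"turn":0,"jaw":1},
  {"delta_pos":[-0.3,-0.1,1.5],"turn":0,"jaw":1},
  {"delta_pos":[-0.3,-0.1,1.8],"turn":0,"jaw":1},
  {"delta_pos":[-0.3,-0.1,1.8],"turn":0,"jaw":1},
  {"delta_pos":[-0.3,-0.1,1.8],"turn":0,"jaw":1},
])

```text
clock: 6.43
tool_pos: [0.4584, -0.3544, 0.0818]
eef_rot: [0.707, 0.707, 0.0, 0.0]
contact_force: [-0.6, -0.3, -2.4]
opening: 0.532
```

```bash
python3 go.py .458 -.3528 .0755 90
```

```text
clock 6.43 pos [ 0.4584 -0.3544  0.0818] jawang 90.0 tilt [ 1.e-04  0.e+00 -1.e+00] q [ 0.76  0.89 -0.31  1.82  0.5   0.51  1.68] F [-0.6 -0.3 -2.4] open 0.532
DELTA [ 0.16 -0.04  0.63] rows>=0.2 TURN -0.0
```

Request:
send_rows([
  {"delta_pos":[0.1,0,0.3],"turn":0,"jaw":1},
  {"delta_pos":[0.1,0,0.6],"turn":0,"jaw":1},
  {"delta_pos":[0.1,0,0.65],"turn":0,"jaw":1},
  {"delta_pos":[0.1,0,0.65],"turn":0,"jaw":1},
])

```text
clock: 6.77
tool_pos: [0.4584, -0.3532, 0.075]
eef_rot: [0.707, 0.707, 0.0, -0.0]
contact_force: [-0.3, 0.3, -2.1]
opening: 0.537
```

```bash
python3 go.py .458 -.3528 .075 90
```

```text
clock 6.77 pos [ 0.4584 -0.3532  0.075 ] jawang 90.0 tilt [-1.e-04  3.e-04 -1.e+00] q [ 0.75  0.9  -0.3   1.83  0.51  0.5   1.67] F [-0.3  0.3 -2.1] open 0.537
DELTA [ 0.04 -0.04  0.  ] rows>=0.0 TURN -0.0
```

Request:
send_rows([
  {"delta_pos":[0,0,0.1],"turn":0,"jaw":1},
  {"delta_pos":[0,0,0.15],"turn":0,"jaw":1},
  {"delta_pos":[0,0,0.15],"turn":0,"jaw":0.4},
  {"delta_pos":[0,0,0.15],"turn":0,"jaw":0.3},
  {"delta_pos":[0,0,0.15],"turn":0,"jaw":0.1},
  {"delta_pos":[0,0,0.1],"turn":0,"jaw":0},
  {"delta_pos":[0,0,-2],"turn":0,"jaw":0},
  {"delta_pos":[0,0,-6],"turn":0,"jaw":0},
])

```text
clock: 7.43
tool_pos: [0.4558, -0.3518, 0.1322]
eef_rot: [0.707, 0.707, -0.001, -0.004]
contact_force: [0.3, -0.6, -0.1]
opening: 0.955
```

```bash
python3 go.py .436 .145 .2 90
```

```text
clock 7.43 pos [ 0.4558 -0.3518  0.1322] jawang 90.0 tilt [-0.0075  0.0048 -1.    ] q [ 0.79  0.81 -0.36  1.8   0.46  0.62  1.72] F [ 0.3 -0.6 -0.1] open 0.955
DELTA [49.72 -2.01 -6.53] rows>=12.0 TURN 0.0
```

Request:
send_rows([
  {"delta_pos":[0,0,-3],"turn":0,"jaw":0},
  {"delta_pos":[1,0,-6],"turn":0,"jaw":0},
  {"delta_pos":[4,-0.2,-6.5],"turn":0,"jaw":0},
  {"delta_pos":[8,-0.4,-6.5],"turn":0,"jaw":0},
  {"delta_pos":[12,-0.6,-6.5],"turn":0,"jaw":0},
  {"delta_pos":[16,-0.8,-6.5],"turn":0,"jaw":0},
  {"delta_pos":[20,-1,-6.5],"turn":0,"jaw":0},
  {"delta_pos":[24,-1,-6.5],"turn":0,"jaw":0},
])

```text
clock: 8.1
tool_pos: [0.4476, -0.1119, 0.2003]
eef_rot: [0.708, 0.707, -0.0, -0.0]
contact_force: [0.5, 1.2, -0.1]
opening: 0.997
```

```bash
python3 - <<'E'
from h import *
a=vision.snapshot('top');b=vision.snapshot('scene')
cv2.imwrite('pics/t1.png',a);cv2.imwrite('pics/s1.png',b)
ms={}
for n in('top','scene'):
    c=nets.trace(n,'oil_bottle'); print([(d['score'],np.array(d['location'])[::-1]*[640,400]) for d in c])
    c=[d for d in c if np.linalg.norm(np.array(d['location'])[::-1]*[640,400]-proj(n,[[.458,-.353,.06]])[0])<20]
    if c: ms[n]=c[0]['region'].astype(np.float32); print(n,fit({n:ms[n]},PROF['bottle'],np.array([.458,-.353]),.005))
if ms: print(fit(ms,PROF['bottle'],np.array([.458,-.353]),.005))
E
python3 go.py .436 .145 .12 90
```

```text
[(0.91, array([444.096, 250.4  ]))]
top (array([ 0.45904749, -0.35019647]), np.float64(0.0955621600151062))
[(0.71, array([178.496, 287.4  ]))]
scene (array([ 0.45766791, -0.35397289]), np.float64(0.11610347032546997))
(array([ 0.45871084, -0.35343494]), np.float64(0.24083787202835083))
clock 8.30 pos [ 0.4486 -0.1124  0.2004] jawang 90.2 tilt [ 1.e-04 -1.e-04 -1.e+00] q [ 0.38  0.58 -0.36  2.09  0.39  0.53  1.31] F [ 0.3 -0.6  0.2] open 0.998
DELTA [25.74 -1.18  8.03] rows>=6.5 TURN 0.2
```

View pics/s1.png

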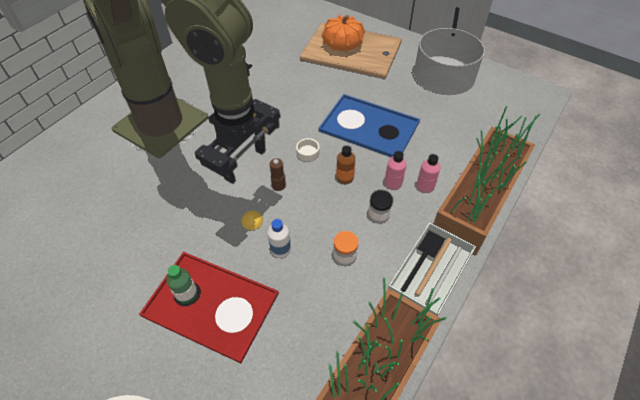

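The oil bottle stands upright on the black round (scene (180,288)), fitted at (0.459, -0.353), which matches the round's centre to within 1 mm. Next is the dish.

Request:
send_rows([
  {"delta_pos":[4,-0.2,0],"turn":0,"jaw":0},
  {"delta_pos":[8,-0.4,0],"turn":0,"jaw":0},
  {"delta_pos":[12,-0.6,0],"turn":0,"jaw":0},
  {"delta_pos":[16,-0.8,0],"turn":0,"jaw":0},
  {"delta_pos":[20,-1,0],"turn":0,"jaw":0},
  {"delta_pos":[23,-1.2,1],"turn":0,"jaw":0},
  {"delta_pos":[25.7,-1.2,4],"turn":0,"jaw":0},
  {"delta_pos":[25.7,-1.2,8],"turn":0,"jaw":0},
])

```text
clock: 8.97
tool_pos: [0.4403, 0.1498, 0.1212]
eef_rot: [0.706, 0.708, 0.006, 0.0]
contact_force: [1.9, -1.7, -0.1]
opening: 0.999
```

Request:
send_rows([
  {"delta_pos":[0,0,2],"turn":0,"jaw":0},
  {"delta_pos":[0,0,4.5],"turn":0,"jaw":0},
  {"delta_pos":[0,0,6],"turn":0,"jaw":0},
  {"delta_pos":[0,0,6],"turn":0,"jaw":0},
  {"delta_pos":[0,0,6],"turn":0,"jaw":0},
])

```text
clock: 9.38
tool_pos: [0.437, 0.142, 0.0597]
eef_rot: [0.708, 0.706, -0.001, 0.0]
contact_force: [0.4, -0.3, 0.9]
opening: 0.997
```

```bash
python3 go.py .4357 .1450 .018 90
```

```text
clock 9.38 pos [0.437  0.142  0.0597] jawang 89.8 tilt [-9.0e-04 -1.7e-03 -1.0e+00] q [-0.37  0.85 -0.07  2.19  0.46  0.12  0.69] F [ 0.4 -0.3  0.9] open 0.997
DELTA [ 0.31 -0.13  4.17] rows>=1.0 TURN -0.2
```

Request:
send_rows([
  {"delta_pos":[0.2,-0.1,0.5],"turn":0,"jaw":0},
  {"delta_pos":[0.3,-0.1,1],"turn":0,"jaw":0},
  {"delta_pos":[0.3,-0.1,1.5],"turn":0,"jaw":0},
  {"delta_pos":[0.3,-0.1,1.5],"turn":0,"jaw":0},
])

```text
clock: 9.72
tool_pos: [0.4357, 0.1467, 0.045]
eef_rot: [0.707, 0.707, 0.0, -0.0]
contact_force: [-0.3, -0.1, 0.5]
opening: 1.002
```

```bash
python3 go.py .4357 .1450 .018 90
```

```text
clock 9.72 pos [0.4357 0.1467 0.045 ] jawang 90.0 tilt [ 2.e-04  3.e-04 -1.e+00] q [-0.4   0.88 -0.04  2.19  0.47  0.07  0.67] F [-0.3 -0.1  0.5] open 1.002
DELTA [-0.17  0.    2.7 ] rows>=0.6 TURN -0.0
```

Request:
send_rows([
  {"delta_pos":[-0.1,0,0.4],"turn":0,"jaw":0},
  {"delta_pos":[-0.1,0,0.8],"turn":0,"jaw":0},
  {"delta_pos":[-0.1,0,0.8],"turn":0,"jaw":0},
])

```text
clock: 9.97
tool_pos: [0.4354, 0.1455, 0.0367]
eef_rot: [0.707, 0.707, -0.0, -0.0]
contact_force: [0.0, -0.2, -0.2]
opening: 1.0
```

```bash
python3 go.py .4357 .1450 .018 90
```

```text
clock 9.97 pos [0.4354 0.1455 0.0367] jawang 90.0 tilt [-5.e-04 -3.e-04 -1.e+00] q [-0.4   0.9  -0.03  2.2   0.49  0.05  0.66] F [ 0.  -0.2 -0.2] open 1.000
DELTA [-0.05  0.03  1.87] rows>=0.4 TURN -0.0
```

Request:
send_rows([
  {"delta_pos":[0,0,0.2],"turn":0,"jaw":0},
  {"delta_pos":[0,0,0.4],"turn":0,"jaw":0},
  {"delta_pos":[0,0,0.4],"turn":0,"jaw":0},
])

```text
clock: 10.22
tool_pos: [0.4354, 0.1456, 0.033]
eef_rot: [0.707, 0.707, -0.0, -0.0]
contact_force: [-1.0, -0.2, -0.2]
opening: 1.0
```

```bash
python3 go.py .4357 .1450 .018 90 ; python3 -c "
from plant import r
print(r.get_state()['q'])"
```

```text
clock 10.22 pos [0.4354 0.1456 0.033 ] jawang 90.0 tilt [-3.e-04 -0.e+00 -1.e+00] q [-0.4   0.91 -0.03  2.2   0.56  0.04  0.59] F [-1.  -0.2 -0.2] open 1.000
DELTA [-0.06  0.03  1.5 ] rows>=0.4 TURN -0.0
[-0.40492496  0.90903953 -0.02952282  2.19605206  0.56044561  0.04367625
  0.58755935]
```

Request:
send_rows([
  {"delta_pos":[0,0,0],"turn":0,"jaw":0.1},
  {"delta_pos":[0,0,0],"turn":0,"jaw":0.2},
  {"delta_pos":[0,0,0],"turn":0,"jaw":0.25},
  {"delta_pos":[0,0,0],"turn":0,"jaw":1},
  {"delta_pos":[0,0,0],"turn":0,"jaw":1},
  {"delta_pos":[0,0,0],"turn":0,"jaw":1},
  {"delta_pos":[0,0,0],"turn":0,"jaw":1},
], force=25)

```text
clock: 10.8
tool_pos: [0.4355, 0.1455, 0.0333]
eef_rot: [0.707, 0.707, -0.0, 0.0]
contact_force: [0.2, -0.9, 1.6]
opening: 0.703
```

```bash
python3 go.py .4357 .1450 .018 90
```

```text
clock 10.80 pos [0.4355 0.1455 0.0333] jawang 90.0 tilt [-0.e+00 -2.e-04 -1.e+00] q [-0.4   0.91 -0.03  2.2   0.56  0.04  0.59] F [ 0.2 -0.9  1.6] open 0.703
DELTA [-0.04  0.02  1.53] rows>=0.4 TURN -0.0
```

Request:
send_rows([
  {"delta_pos":[0,0,-0.5],"turn":0,"jaw":1},
  {"delta_pos":[0,0,-1.5],"turn":0,"jaw":1},
  {"delta_pos":[0,0,-3],"turn":0,"jaw":1},
  {"delta_pos":[0,0,-5],"turn":0,"jaw":1},
  {"delta_pos":[0,0,-7],"turn":0,"jaw":1},
  {"delta_pos":[0,0,-7],"turn":0,"jaw":1},
])

```text
clock: 11.3
tool_pos: [0.4368, 0.146, 0.106]
eef_rot: [0.707, 0.707, 0.002, 0.001]
contact_force: [0.6, 0.1, -1.6]
opening: 0.703
```

```bash
python3 go.py .5757 -.331 .19 100; python3 - <<'E'
from h import *
b=vision.snapshot('scene'); cv2.imwrite('pics/s2.png',cv2.resize(b[40:240,150:450],None,fx=2.5,fy=2.5))
E
```

```text
clock 11.30 pos [0.4368 0.146  0.106 ] jawang 90.0 tilt [ 0.0042  0.0023 -1.    ] q [-0.31  0.75 -0.18  2.17  0.52  0.25  0.62] F [ 0.6  0.1 -1.6] open 0.703
DELTA [-47.67  13.97  -8.45] rows>=12.1 TURN -10.0
```

View pics/s2.png

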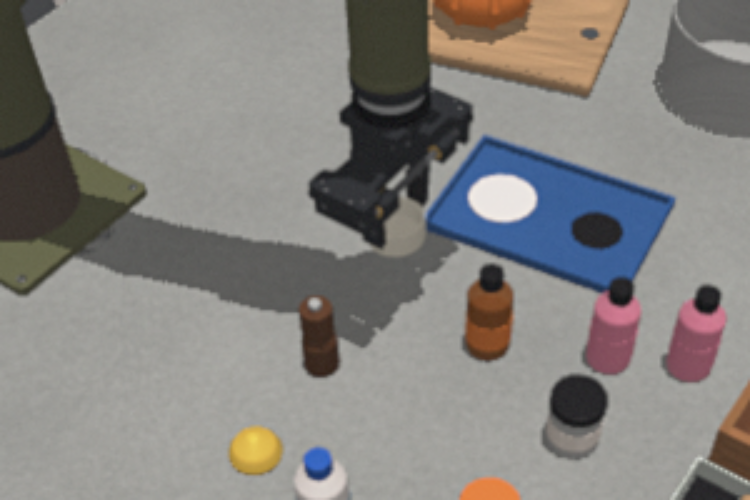

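The dish is gripped and hangs level in the jaws (crop (398,228)). Carrying it over.

Request:
send_rows([
  {"delta_pos":[0,0,-3],"turn":0,"jaw":1},
  {"delta_pos":[-1,0.3,-6],"turn":0,"jaw":1},
  {"delta_pos":[-4,1.2,-8.5],"turn":0,"jaw":1},
  {"delta_pos":[-7,2.1,-9.5],"turn":0,"jaw":1},
  {"delta_pos":[-10,2.9,-9.5],"turn":0,"jaw":1},
  {"delta_pos":[-13,3.8,-9.5],"turn":0,"jaw":1},
  {"delta_pos":[-16,4.7,-9.5],"turn":0,"jaw":1},
  {"delta_pos":[-19,5.6,-9.5],"turn":0,"jaw":1},
])

```text
clock: 12.02
tool_pos: [0.4911, -0.0461, 0.1971]
eef_rot: [0.707, 0.707, -0.001, -0.001]
contact_force: [0.7, 0.4, -1.5]
opening: 0.705
```

Request:
send_rows([
  {"delta_pos":[-3,0.9,0],"turn":0,"jaw":1},
  {"delta_pos":[-6,1.8,0],"turn":0,"jaw":1},
  {"delta_pos":[-9,2.6,0],"turn":0,"jaw":1},
  {"delta_pos":[-12,3.5,0],"turn":0,"jaw":1},
  {"delta_pos":[-15,4.4,0],"turn":0,"jaw":1},
  {"delta_pos":[-18,5.3,0],"turn":0,"jaw":1},
  {"delta_pos":[-21,6.2,0],"turn":0,"jaw":1},
  {"delta_pos":[-24,7,0],"turn":0,"jaw":1},
])

```text
clock: 12.68
tool_pos: [0.561, -0.2858, 0.1963]
eef_rot: [0.707, 0.707, -0.0, -0.001]
contact_force: [0.2, 0.9, -1.6]
opening: 0.703
```

```bash
python3 go.py .5757 -.331 .06 100.5
```

```text
clock 12.68 pos [ 0.561  -0.2858  0.1963] jawang 90.0 tilt [-2.2e-03  9.0e-04 -1.0e+00] q [ 0.66  0.79 -0.48  1.59  0.44  0.87  1.58] F [ 0.2  0.9 -1.6] open 0.703
DELTA [-4.53  1.5  13.62] rows>=3.5 TURN -10.5
```

Request:
send_rows([
  {"delta_pos":[-2.5,0.8,1],"turn":-4,"jaw":1},
  {"delta_pos":[-4.5,1.5,3],"turn":-8,"jaw":1},
  {"delta_pos":[-4.5,1.5,6],"turn":-10.5,"jaw":1},
  {"delta_pos":[-4.5,1.5,9],"turn":-10.5,"jaw":1},
  {"delta_pos":[-4.5,1.5,12],"turn":-10.5,"jaw":1},
  {"delta_pos":[-4.5,1.5,13.6],"turn":-10.5,"jaw":1},
  {"delta_pos":[-4.5,1.5,13.6],"turn":-10.5,"jaw":1},
  {"delta_pos":[-4.5,1.5,13.6],"turn":-10.5,"jaw":1},
])

```text
clock: 13.35
tool_pos: [0.5753, -0.3287, 0.0602]
eef_rot: [0.639, 0.769, -0.0, -0.002]
contact_force: [0.4, 0.6, -0.6]
opening: 0.705
```

```bash
python3 go.py .5757 -.331 .039 100.5
```

```text
clock 13.35 pos [ 0.5753 -0.3287  0.0602] jawang 100.5 tilt [-0.0033  0.0016 -1.    ] q [ 0.68  1.01 -0.45  1.55  0.59  0.72  1.72] F [ 0.4  0.6 -0.6] open 0.705
DELTA [-0.24  0.01  2.12] rows>=0.5 TURN 0.0
```

Request:
send_rows([
  {"delta_pos":[-0.2,0,0.7],"turn":0,"jaw":1},
  {"delta_pos":[-0.2,0,1.4],"turn":0,"jaw":1},
  {"delta_pos":[-0.2,0,1.9],"turn":0,"jaw":1},
  {"delta_pos":[-0.2,0,1.9],"turn":0,"jaw":1},
  {"delta_pos":[-0.2,0,1.9],"turn":0,"jaw":1},
])

```text
clock: 13.77
tool_pos: [0.5767, -0.3314, 0.0433]
eef_rot: [0.64, 0.769, -0.0, 0.0]
contact_force: [-0.2, 0.4, -2.3]
opening: 0.704
```

```bash
python3 go.py .5757 -.331 .038 100.5
```

```text
clock 13.77 pos [ 0.5767 -0.3314  0.0433] jawang 100.5 tilt [-0. -0. -1.] q [ 0.68  1.04 -0.44  1.55  0.6   0.69  1.71] F [-0.2  0.4 -2.3] open 0.704
DELTA [ 0.06 -0.09  0.53] rows>=0.1 TURN -0.0
```

Request:
send_rows([
  {"delta_pos":[0,-0.1,0.2],"turn":0,"jaw":1},
  {"delta_pos":[0,-0.1,0.4],"turn":0,"jaw":1},
  {"delta_pos":[0,-0.1,0.55],"turn":0,"jaw":1},
  {"delta_pos":[0,-0.1,0.6],"turn":0,"jaw":1},
  {"delta_pos":[0,-0.1,0.6],"turn":0,"jaw":1},
])

```text
clock: 14.18
tool_pos: [0.5758, -0.3317, 0.0384]
eef_rot: [0.64, 0.769, -0.0, 0.0]
contact_force: [-2.2, 0.6, 5.7]
opening: 0.702
```

```bash
python3 go.py .5757 -.331 .038 100.5
```

```text
clock 14.18 pos [ 0.5758 -0.3317  0.0384] jawang 100.5 tilt [ 1.e-04 -6.e-04 -1.e+00] q [ 0.67  1.04 -0.43  1.55  0.61  0.68  1.71] F [-2.2  0.6  5.7] open 0.702
DELTA [0.07 0.   0.04] rows>=0.0 TURN -0.0
```

Contact with the tray floor. Opening the jaws.

Request:
send_rows([
  {"delta_pos":[0,0,0],"turn":0,"jaw":0.25},
  {"delta_pos":[0,0,0],"turn":0,"jaw":0.15},
  {"delta_pos":[0,0,0],"turn":0,"jaw":0},
  {"delta_pos":[0,0,0],"turn":0,"jaw":0},
  {"delta_pos":[0,0,-2],"turn":0,"jaw":0},
  {"delta_pos":[0,0,-5],"turn":0,"jaw":0},
  {"delta_pos":[0,0,-9],"turn":0,"jaw":0},
  {"delta_pos":[0,0,-13],"turn":0,"jaw":0},
])

```text
clock: 14.85
tool_pos: [0.575, -0.3312, 0.1677]
eef_rot: [0.639, 0.769, -0.0, -0.001]
contact_force: [0.4, -0.3, -0.5]
opening: 0.999
```

```bash
python3 go.py .4381 .0085 .2 90
```

```text
clock 14.85 pos [ 0.575  -0.3312  0.1677] jawang 100.5 tilt [-0.002   0.0014 -1.    ] q [ 0.72  0.88 -0.52  1.5   0.51  0.9   1.79] F [ 0.4 -0.3 -0.5] open 0.999
DELTA [35.9  -7.28 -3.16] rows>=8.8 TURN 10.5
```

Request:
send_rows([
  {"delta_pos":[3,-0.6,-2],"turn":3,"jaw":0},
  {"delta_pos":[7,-1.4,-3.2],"turn":8,"jaw":0},
  {"delta_pos":[11,-2.2,-3.2],"turn":10.5,"jaw":0},
  {"delta_pos":[15,-3,-3.2],"turn":10.5,"jaw":0},
  {"delta_pos":[19,-3.8,-3.2],"turn":10.5,"jaw":0},
  {"delta_pos":[23,-4.6,-3.2],"turn":10.5,"jaw":0},
  {"delta_pos":[27,-5.4,-3.2],"turn":10.5,"jaw":0},
  {"delta_pos":[30,-6,-3.2],"turn":10.5,"jaw":0},
])

```text
clock: 15.52
tool_pos: [0.4607, -0.0444, 0.1995]
eef_rot: [0.706, 0.708, 0.0, -0.0]
contact_force: [0.4, 0.1, -0.4]
opening: 1.001
```

```bash
cat > chk.py <<'E'
import sys
from h import *
# chk.py label kind x y z0 tag
l,k=sys.argv[1:3];x,y,z=map(float,sys.argv[3:6]);tag=sys.argv[6]
for n in('top','scene'): cv2.imwrite(f'pics/{n}_{tag}.png',vision.snapshot(n))
ms={}
for n in('top','scene'):
    c=nets.trace(n,l)
    c=[d for d in c if np.linalg.norm(np.array(d['location'])[::-1]*[640,400]-proj(n,[[x,y,z+.03]])[0])<20]
    if c: ms[n]=c[0]['region'].astype(np.float32); print(n,c[0]['score'],fit({n:ms[n]},PROF[k],np.array([x,y]),z))
    else: print(n,'none')
if ms: print(l,fit(ms,PROF[k],np.array([x,y]),z))
E
python3 chk.py dish dish .5757 -.331 .005 dish; python3 go.py .4381 .0085 .2 90;python3 - <<'E'
import cv2
a=cv2.imread('pics/scene_dish.png');cv2.imwrite('pics/d2.png',cv2.resize(a[220:380,120:320],None,fx=3,fy=3))
E
```

```text
top 0.96 (array([ 0.57591515, -0.32874956]), np.float64(0.05426454544067383))
scene 0.62 (array([ 0.57458339, -0.33135976]), np.float64(0.02996617555618286))
dish (array([ 0.57493164, -0.33062143]), np.float64(0.1224481463432312))
clock 15.72 pos [ 0.4624 -0.047   0.1994] jawang 90.1 tilt [ 5.e-04 -3.e-04 -1.e+00] q [ 0.28  0.59 -0.43  2.08  0.46  0.56  1.09] F [-0.4 -1.1 -0.4] open 0.999
DELTA [ 5.55 -2.42 -0.06] rows>=1.5 TURN 0.1
```

View pics/d2.png

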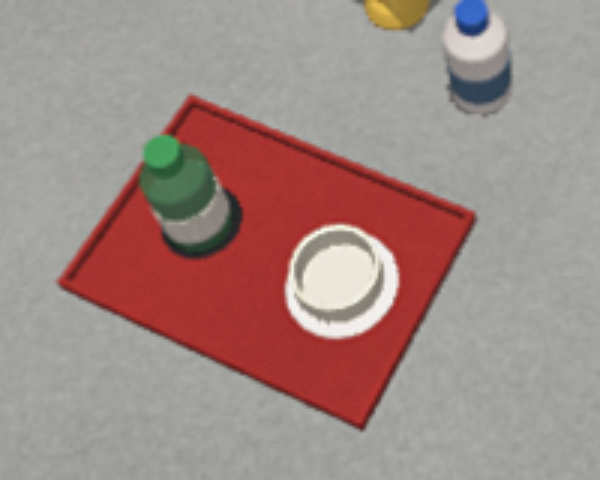

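The dish is centred on the white round (crop (340,275)), fitted within 1 mm of it. Next is the mill.

Request:
send_rows([
  {"delta_pos":[3,-1.2,0],"turn":0,"jaw":0},
  {"delta_pos":[5.5,-2.4,0],"turn":0,"jaw":0},
  {"delta_pos":[5.5,-2.4,2],"turn":0,"jaw":0},
  {"delta_pos":[5.5,-2.4,5],"turn":0,"jaw":0},
  {"delta_pos":[5.5,-2.4,7],"turn":0,"jaw":0},
  {"delta_pos":[5.5,-2.4,7],"turn":0,"jaw":0},
  {"delta_pos":[5.5,-2.4,7],"turn":0,"jaw":0},
])

```text
clock: 16.3
tool_pos: [0.4384, 0.0062, 0.1286]
eef_rot: [0.708, 0.706, -0.001, -0.0]
contact_force: [0.3, 0.3, 0.4]
opening: 0.994
```

```bash
python3 go.py .4381 .0085 .076 90
```

```text
clock 16.30 pos [0.4384 0.0062 0.1286] jawang 89.9 tilt [-0.0016 -0.0012 -1.    ] q [ 0.04  0.7  -0.25  2.22  0.59  0.29  0.85] F [0.3 0.3 0.4] open 0.994
DELTA [ 0.23 -0.02  5.26] rows>=1.3 TURN -0.1
```

Request:
send_rows([
  {"delta_pos":[0.1,0,1.5],"turn":0,"jaw":0},
  {"delta_pos":[0.1,0,3],"turn":0,"jaw":0},
  {"delta_pos":[0.1,0,4.5],"turn":0,"jaw":0},
  {"delta_pos":[0.1,0,5.2],"turn":0,"jaw":0},
  {"delta_pos":[0.1,0,5.2],"turn":0,"jaw":0},
  {"delta_pos":[0.1,0,5.2],"turn":0,"jaw":0},
])

```text
clock: 16.8
tool_pos: [0.4388, 0.0081, 0.0778]
eef_rot: [0.708, 0.707, 0.0, 0.0]
contact_force: [0.4, 0.7, -0.1]
opening: 1.003
```

```bash
python3 go.py .4381 .0085 .076 90
```

```text
clock 16.80 pos [0.4388 0.0081 0.0778] jawang 89.9 tilt [ 9.e-04 -1.e-04 -1.e+00] q [-0.06  0.81 -0.1   2.25  0.66  0.11  0.78] F [ 0.4  0.7 -0.1] open 1.003
DELTA [ 0.04 -0.07  0.18] rows>=0.0 TURN -0.1
```

Request:
send_rows([
  {"delta_pos":[0,0,0.1],"turn":0,"jaw":0.2},
  {"delta_pos":[0,0,0.1],"turn":0,"jaw":0.4},
  {"delta_pos":[0,0,0.1],"turn":0,"jaw":0.55},
  {"delta_pos":[0,0,0.1],"turn":0,"jaw":1},
  {"delta_pos":[0,0,0.1],"turn":0,"jaw":1},
  {"delta_pos":[0,0,0.1],"turn":0,"jaw":1},
  {"delta_pos":[0,0,0.1],"turn":0,"jaw":1},
  {"delta_pos":[0,0,0.1],"turn":0,"jaw":1},
])

```text
clock: 17.47
tool_pos: [0.4382, 0.0086, 0.0762]
eef_rot: [0.707, 0.707, 0.0, -0.0]
contact_force: [0.3, -0.3, -0.2]
opening: 0.42
```

```bash
python3 go.py .575 -.3306 .23 90
```

```text
clock 17.47 pos [0.4382 0.0086 0.0762] jawang 90.0 tilt [-0.e+00  1.e-04 -1.e+00] q [-0.07  0.81 -0.09  2.25  0.66  0.11  0.78] F [ 0.3 -0.3 -0.2] open 0.420
DELTA [-33.91  13.69 -15.38] rows>=9.5 TURN -0.0
```

Request:
send_rows([
  {"delta_pos":[0,0,0],"turn":0,"jaw":1},
  {"delta_pos":[0,0,0],"turn":0,"jaw":1},
  {"delta_pos":[0,0,0],"turn":0,"jaw":1},
  {"delta_pos":[0,0,0],"turn":0,"jaw":1},
])

```text
clock: 17.8
tool_pos: [0.4382, 0.0085, 0.0762]
eef_rot: [0.707, 0.707, -0.0, -0.0]
contact_force: [0.8, -0.1, 0.4]
opening: 0.373
```

Request:
send_rows([
  {"delta_pos":[0,0,-1],"turn":0,"jaw":1},
  {"delta_pos":[0,0,-3],"turn":0,"jaw":1},
  {"delta_pos":[0,0,-6],"turn":0,"jaw":1},
  {"delta_pos":[0,0,-9],"turn":0,"jaw":1},
  {"delta_pos":[0,0,-12],"turn":0,"jaw":1},
  {"delta_pos":[-2,0.8,-14],"turn":0,"jaw":1},
  {"delta_pos":[-5,2,-14],"turn":0,"jaw":1},
  {"delta_pos":[-8,3.2,-14],"turn":0,"jaw":1},
])

```text
clock: 18.47
tool_pos: [0.4709, -0.072, 0.2177]
eef_rot: [0.706, 0.708, 0.001, 0.001]
contact_force: [0.5, -1.2, -1.0]
opening: 0.379
```

Request:
send_rows([
  {"delta_pos":[-3,1.2,0],"turn":0,"jaw":1},
  {"delta_pos":[-6,2.4,0],"turn":0,"jaw":1},
  {"delta_pos":[-9,3.6,0],"turn":0,"jaw":1},
  {"delta_pos":[-12,4.8,0],"turn":0,"jaw":1},
  {"delta_pos":[-15,6.1,0],"turn":0,"jaw":1},
  {"delta_pos":[-18,7.3,0],"turn":0,"jaw":1},
  {"delta_pos":[-21,8.5,0],"turn":0,"jaw":1},
  {"delta_pos":[-24,9.7,0],"turn":0,"jaw":1},
])

```text
clock: 19.13
tool_pos: [0.5666, -0.3131, 0.2155]
eef_rot: [0.707, 0.707, -0.0, -0.001]
contact_force: [0.8, 0.3, -1.3]
opening: 0.378
```

```bash
python3 go.py .575 -.3306 .15 90
```

```text
clock 19.13 pos [ 0.5666 -0.3131  0.2155] jawang 90.0 tilt [-1.7e-03  6.0e-04 -1.0e+00] q [ 0.7   0.8  -0.52  1.52  0.45  0.95  1.62] F [ 0.8  0.3 -1.3] open 0.378
DELTA [-1.75  0.86  6.55] rows>=1.6 TURN -0.0
```

Request:
send_rows([
  {"delta_pos":[-1.2,0.5,1],"turn":0,"jaw":1},
  {"delta_pos":[-1.7,0.8,3],"turn":0,"jaw":1},
  {"delta_pos":[-1.7,0.8,5],"turn":0,"jaw":1},
  {"delta_pos":[-1.7,0.8,6.5],"turn":0,"jaw":1},
  {"delta_pos":[-1.7,0.8,6.5],"turn":0,"jaw":1},
  {"delta_pos":[-1.7,0.8,6.5],"turn":0,"jaw":1},
  {"delta_pos":[-1.7,0.8,6.5],"turn":0,"jaw":1},
])

```text
clock: 19.72
tool_pos: [0.5754, -0.3281, 0.1518]
eef_rot: [0.707, 0.707, 0.0, 0.0]
contact_force: [-0.5, 0.1, -1.0]
opening: 0.378
```

```bash
python3 go.py .5751 -.3308 .088 90
python3 - <<'E'
from h import *
a=vision.snapshot('top');b=vision.snapshot('scene')
cv2.imwrite('pics/mill_s.png',cv2.resize(b[200:380,120:320],None,fx=3,fy=3))
E
```

```text
clock 19.72 pos [ 0.5754 -0.3281  0.1518] jawang 90.0 tilt [ 7.e-04  2.e-04 -1.e+00] q [ 0.7   0.89 -0.48  1.52  0.5   0.86  1.61] F [-0.5  0.1 -1. ] open 0.378
DELTA [-0.27 -0.04  6.38] rows>=1.5 TURN 0.0
```

View pics/mill_s.png

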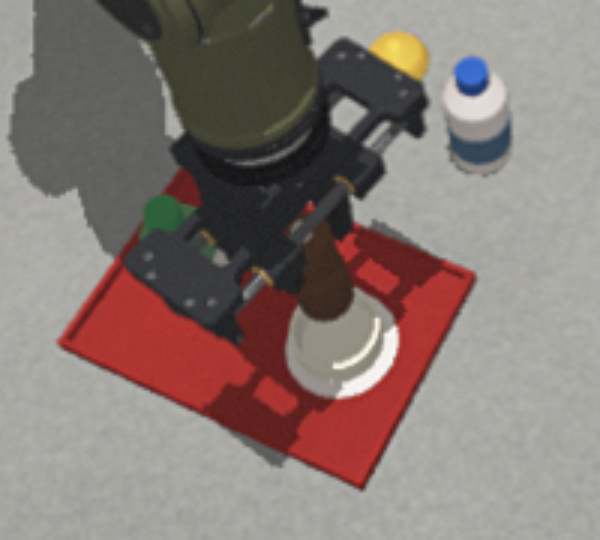

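The mill hangs upright above the dish (crop (330,290)). Lowering.

Request:
send_rows([
  {"delta_pos":[-0.2,0,1.5],"turn":0,"jaw":1},
  {"delta_pos":[-0.2,0,3],"turn":0,"jaw":1},
  {"delta_pos":[-0.2,0,4.5],"turn":0,"jaw":1},
  {"delta_pos":[-0.2,0,5.5],"turn":0,"jaw":1},
  {"delta_pos":[-0.2,0,6],"turn":0,"jaw":1},
  {"delta_pos":[-0.2,0,6],"turn":0,"jaw":1},
  {"delta_pos":[-0.2,0,6],"turn":0,"jaw":1},
])

```text
clock: 20.4
tool_pos: [0.5753, -0.3305, 0.0913]
eef_rot: [0.707, 0.707, 0.0, 0.0]
contact_force: [0.2, -0.2, -1.0]
opening: 0.378
```

```bash
python3 go.py .5751 -.3308 .086 90
```

```text
clock 20.40 pos [ 0.5753 -0.3305  0.0913] jawang 90.0 tilt [ 4.e-04  1.e-04 -1.e+00] q [ 0.68  0.97 -0.45  1.54  0.54  0.76  1.57] F [ 0.2 -0.2 -1. ] open 0.378
DELTA [-0.03 -0.02  0.53] rows>=0.1 TURN -0.0
```

Request:
send_rows([
  {"delta_pos":[0,0,0.2],"turn":0,"jaw":1},
  {"delta_pos":[0,0,0.4],"turn":0,"jaw":1},
  {"delta_pos":[0,0,0.5],"turn":0,"jaw":1},
  {"delta_pos":[0,0,0.55],"turn":0,"jaw":1},
  {"delta_pos":[0,0,0.55],"turn":0,"jaw":1},
])

```text
clock: 20.82
tool_pos: [0.5754, -0.3307, 0.0863]
eef_rot: [0.707, 0.707, 0.0, 0.0]
contact_force: [-0.5, 0.2, 1.0]
opening: 0.376
```

Request:
send_rows([
  {"delta_pos":[0,0,0],"turn":0,"jaw":0.58},
  {"delta_pos":[0,0,0],"turn":0,"jaw":0.5},
  {"delta_pos":[0,0,0],"turn":0,"jaw":0.3},
  {"delta_pos":[0,0,0],"turn":0,"jaw":0.1},
  {"delta_pos":[0,0,0],"turn":0,"jaw":0},
  {"delta_pos":[0,0,-2],"turn":0,"jaw":0},
  {"delta_pos":[0,0,-5],"turn":0,"jaw":0},
  {"delta_pos":[0,0,-9],"turn":0,"jaw":0},
])

```text
clock: 21.48
tool_pos: [0.5731, -0.3298, 0.1739]
eef_rot: [0.707, 0.707, -0.001, -0.003]
contact_force: [1.6, -0.8, -0.4]
opening: 0.921
```

```bash
python3 go.py .5662 .1288 .21 90
```

```text
clock 21.48 pos [ 0.5731 -0.3298  0.1739] jawang 90.0 tilt [-0.0056  0.0026 -1.    ] q [ 0.71  0.86 -0.5   1.5   0.48  0.91  1.63] F [ 1.6 -0.8 -0.4] open 0.921
DELTA [45.87 -0.7  -3.48] rows>=11.0 TURN 0.0
```

Request:
send_rows([
  {"delta_pos":[1,0,-2],"turn":0,"jaw":0},
  {"delta_pos":[4,0,-3],"turn":0,"jaw":0},
  {"delta_pos":[8,0,-3],"turn":0,"jaw":0},
  {"delta_pos":[12,-0.1,-3],"turn":0,"jaw":0},
  {"delta_pos":[16,-0.2,-3],"turn":0,"jaw":0},
  {"delta_pos":[20,-0.3,-3],"turn":0,"jaw":0},
  {"delta_pos":[24,-0.4,-3],"turn":0,"jaw":0},
  {"delta_pos":[28,-0.5,-3],"turn":0,"jaw":0},
])

```text
clock: 22.15
tool_pos: [0.5698, -0.0488, 0.2059]
eef_rot: [0.707, 0.707, 0.0, 0.0]
contact_force: [0.8, 0.2, 1.2]
opening: 0.999
```

```bash
python3 chk.py mill mill .5752 -.3306 .01 mill; python3 go.py .5662 .1288 .21 90; python3 - <<'E'
import cv2,numpy as np
a=cv2.imread('pics/scene_mill.png');b=cv2.imread('pics/top_mill.png')
cv2.imwrite('pics/d3.png',np.hstack([cv2.resize(a[220:370,140:290],(400,400)),cv2.resize(b[165:285,380:500],(400,400))]))
E
```

```text
top 0.53 (array([ 0.57407939, -0.32846011]), np.float64(0.10305100679397583))
scene 0.72 (array([ 0.57349135, -0.33043621]), np.float64(0.07903963327407837))
mill (array([ 0.57353783, -0.32975183]), np.float64(0.2097434401512146))
clock 22.35 pos [ 0.5702 -0.0491  0.2059] jawang 90.2 tilt [ 1.e-04  1.e-04 -1.e+00] q [ 0.29  0.71 -0.48  1.76  0.44  0.78  1.16] F [-0.4 -0.7 -0.7] open 0.997
DELTA [17.79 -0.35 -0.41] rows>=4.3 TURN 0.2
```

View pics/d3.png

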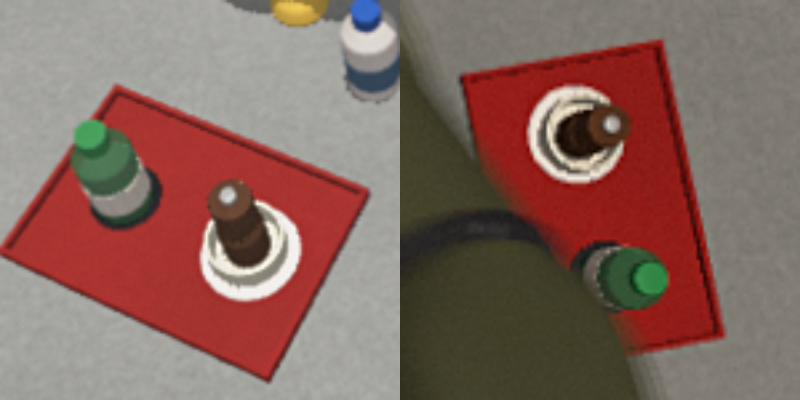

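The mill stands upright in the dish (left crop (238,225)), so the salad kit is done. Next is the amber syrup bottle.

Request:
send_rows([
  {"delta_pos":[4,-0.1,0],"turn":0,"jaw":0},
  {"delta_pos":[8,-0.2,0],"turn":0,"jaw":0},
  {"delta_pos":[12,-0.3,0],"turn":0,"jaw":0},
  {"delta_pos":[16,-0.4,0],"turn":0,"jaw":0},
  {"delta_pos":[17.8,-0.4,1],"turn":0,"jaw":0},
  {"delta_pos":[17.8,-0.4,4],"turn":0,"jaw":0},
  {"delta_pos":[17.8,-0.4,7],"turn":0,"jaw":0},
  {"delta_pos":[17.8,-0.4,7],"turn":0,"jaw":0},
])

```text
clock: 23.02
tool_pos: [0.5637, 0.1241, 0.1309]
eef_rot: [0.708, 0.706, -0.005, -0.001]
contact_force: [-0.4, -0.7, -0.2]
opening: 1.001
```

```bash
python3 go.py .5662 .1288 .07 90
```

```text
clock 23.02 pos [0.5637 0.1241 0.1309] jawang 89.9 tilt [-0.0084 -0.0047 -1.    ] q [-0.07  0.82 -0.39  1.8   0.49  0.64  0.81] F [-0.4 -0.7 -0.2] open 1.001
DELTA [0.5  0.3  6.09] rows>=1.5 TURN -0.1
```

Request:
send_rows([
  {"delta_pos":[0.2,0,0],"turn":0,"jaw":0},
  {"delta_pos":[0.2,0,1.5],"turn":0,"jaw":0},
  {"delta_pos":[0.2,0,3],"turn":0,"jaw":0},
  {"delta_pos":[0.2,0,4.5],"turn":0,"jaw":0},
  {"delta_pos":[0.2,0,6],"turn":0,"jaw":0},
  {"delta_pos":[0.2,0,6],"turn":0,"jaw":0},
  {"delta_pos":[0.2,0,6],"turn":0,"jaw":0},
])

```text
clock: 23.6
tool_pos: [0.5672, 0.1287, 0.0769]
eef_rot: [0.708, 0.706, 0.001, 0.0]
contact_force: [0.4, 0.1, 1.0]
opening: 0.997
```

```bash
python3 go.py .5662 .1288 .07 90
```

```text
clock 23.60 pos [0.5672 0.1287 0.0769] jawang 89.9 tilt [ 0.0014  0.     -1.    ] q [-0.11  0.9  -0.33  1.82  0.54  0.52  0.76] F [0.4 0.1 1. ] open 0.997
DELTA [ 0.01 -0.1   0.69] rows>=0.2 TURN -0.1
```

Request:
send_rows([
  {"delta_pos":[0,0,0.6],"turn":0,"jaw":0},
  {"delta_pos":[0,0,0.6],"turn":0,"jaw":0.2},
  {"delta_pos":[0,0,0.6],"turn":0,"jaw":0.4},
  {"delta_pos":[0,0,0.6],"turn":0,"jaw":1},
  {"delta_pos":[0,0,0.6],"turn":0,"jaw":1},
  {"delta_pos":[0,0,0.6],"turn":0,"jaw":1},
  {"delta_pos":[0,0,0.6],"turn":0,"jaw":1},
  {"delta_pos":[0,0,0.6],"turn":0,"jaw":1},
], force=30)

```text
clock: 24.27
tool_pos: [0.5663, 0.1293, 0.0698]
eef_rot: [0.707, 0.707, -0.0, 0.0]
contact_force: [0.6, -0.3, 1.0]
opening: 0.534
```

```bash
python3 go.py .580 .342 .07 90
```

```text
clock 24.27 pos [0.5663 0.1293 0.0698] jawang 90.0 tilt [ 1.e-04 -2.e-04 -1.e+00] q [-0.12  0.91 -0.33  1.82  0.55  0.5   0.76] F [ 0.6 -0.3  1. ] open 0.534
DELTA [ 2.127e+01  1.370e+00 -2.000e-02] rows>=5.1 TURN -0.0
```

Request:
send_rows([
  {"delta_pos":[0,0,-1],"turn":0,"jaw":1},
  {"delta_pos":[0,0,-3],"turn":0,"jaw":1},
  {"delta_pos":[1,0,-6],"turn":0,"jaw":1},
  {"delta_pos":[4,0.3,-8],"turn":0,"jaw":1},
  {"delta_pos":[7,0.5,-8],"turn":0,"jaw":1},
  {"delta_pos":[10,0.7,-8],"turn":0,"jaw":1},
  {"delta_pos":[13,0.9,-8],"turn":0,"jaw":1},
  {"delta_pos":[16,1.1,-8],"turn":0,"jaw":1},
])

```text
clock: 24.93
tool_pos: [0.5769, 0.2906, 0.1503]
eef_rot: [0.707, 0.707, -0.0, -0.0]
contact_force: [1.2, 0.5, -3.2]
opening: 0.538
```

Request:
send_rows([
  {"delta_pos":[2.7,0.2,0],"turn":0,"jaw":1},
  {"delta_pos":[5.2,0.3,0],"turn":0,"jaw":1},
  {"delta_pos":[5.2,0.3,2],"turn":0,"jaw":1},
  {"delta_pos":[5.2,0.3,4],"turn":0,"jaw":1},
  {"delta_pos":[5.2,0.3,6],"turn":0,"jaw":1},
  {"delta_pos":[5.2,0.3,6],"turn":0,"jaw":1},
  {"delta_pos":[5.2,0.3,6],"turn":0,"jaw":1},
])

```text
clock: 25.52
tool_pos: [0.5794, 0.3408, 0.089]
eef_rot: [0.707, 0.707, -0.001, -0.0]
contact_force: [0.4, 0.1, -2.1]
opening: 0.534
```

```bash
python3 go.py .580 .342 .0755 90
```

```text
clock 25.52 pos [0.5794 0.3408 0.089 ] jawang 90.0 tilt [-0.0026 -0.0016 -1.    ] q [-0.41  0.97 -0.37  1.51  0.45  0.75  0.6 ] F [ 0.4  0.1 -2.1] open 0.534
DELTA [0.12 0.07 1.35] rows>=0.3 TURN -0.0
```

Request:
send_rows([
  {"delta_pos":[0,0,0.5],"turn":0,"jaw":1},
  {"delta_pos":[0,0,0.9],"turn":0,"jaw":1},
  {"delta_pos":[0,0,1.0],"turn":0,"jaw":1},
  {"delta_pos":[0,0,1.0],"turn":0,"jaw":1},
  {"delta_pos":[0,0,1.0],"turn":0,"jaw":1},
])

```text
clock: 25.93
tool_pos: [0.5806, 0.3416, 0.0802]
eef_rot: [0.707, 0.707, 0.0, 0.0]
contact_force: [-0.1, -0.2, -1.7]
opening: 0.534
```

```bash
python3 go.py .580 .342 .0745 90
```

```text
clock 25.93 pos [0.5806 0.3416 0.0802] jawang 90.0 tilt [ 6.e-04  5.e-04 -1.e+00] q [-0.42  0.98 -0.36  1.51  0.45  0.73  0.6 ] F [-0.1 -0.2 -1.7] open 0.534
DELTA [ 0.04 -0.06  0.57] rows>=0.1 TURN -0.0
```

Request:
send_rows([
  {"delta_pos":[0,0,0.3],"turn":0,"jaw":1},
  {"delta_pos":[0,0,0.5],"turn":0,"jaw":1},
  {"delta_pos":[0,0,0.6],"turn":0,"jaw":1},
  {"delta_pos":[0,0,0.6],"turn":0,"jaw":1},
  {"delta_pos":[0,0,0.6],"turn":0,"jaw":1},
])

```text
clock: 26.35
tool_pos: [0.5808, 0.3415, 0.0748]
eef_rot: [0.707, 0.707, 0.0, 0.0]
contact_force: [-0.1, -1.9, 5.5]
opening: 0.538
```

Floor contact. Release and rise.

Request:
send_rows([
  {"delta_pos":[0,0,-0.05],"turn":0,"jaw":0.4},
  {"delta_pos":[0,0,-0.05],"turn":0,"jaw":0.3},
  {"delta_pos":[0,0,-0.05],"turn":0,"jaw":0.1},
  {"delta_pos":[0,0,-0.05],"turn":0,"jaw":0},
  {"delta_pos":[0,0,-1],"turn":0,"jaw":0},
  {"delta_pos":[0,0,-4],"turn":0,"jaw":0},
  {"delta_pos":[0,0,-8],"turn":0,"jaw":0},
  {"delta_pos":[0,0,-12],"turn":0,"jaw":0},
])

```text
clock: 27.02
tool_pos: [0.5796, 0.3411, 0.1947]
eef_rot: [0.707, 0.707, -0.001, -0.0]
contact_force: [0.5, 0.4, 0.1]
opening: 1.0
```

```bash
python3 go.py .6943 -.0729 .19 90
```

```text
clock 27.02 pos [0.5796 0.3411 0.1947] jawang 90.0 tilt [-2.e-03 -9.e-04 -1.e+00] q [-0.39  0.84 -0.42  1.45  0.38  0.93  0.66] F [0.5 0.4 0.1] open 1.000
DELTA [-41.4   11.47   0.49] rows>=10.3 TURN 0.0
```

Request:
send_rows([
  {"delta_pos":[-3,0.8,0],"turn":0,"jaw":0},
  {"delta_pos":[-7,1.9,0],"turn":0,"jaw":0},
  {"delta_pos":[-11,3,0],"turn":0,"jaw":0},
  {"delta_pos":[-15,4.2,0],"turn":0,"jaw":0},
  {"delta_pos":[-19,5.3,0],"turn":0,"jaw":0},
  {"delta_pos":[-23,6.4,0],"turn":0,"jaw":0},
  {"delta_pos":[-27,7.5,0],"turn":0,"jaw":0},
  {"delta_pos":[-31,8.6,0],"turn":0,"jaw":0},
])

```text
clock: 27.68
tool_pos: [0.6665, 0.0294, 0.1945]
eef_rot: [0.707, 0.707, 0.0, 0.0]
contact_force: [0.6, -0.9, -0.7]
opening: 0.994
```

```bash
python3 chk.py syrup_bottle bottle .580 .342 .005 syr;  python3 go.py .6943 -.0729 .19 90
```

```text
top 0.96 (array([0.58144798, 0.34169598]), np.float64(0.1244579553604126))
scene 0.64 (array([0.57364062, 0.35560156]), np.float64(0.7489177584648132))
syrup_bottle (array([0.58143996, 0.34275761]), np.float64(0.877500057220459))
clock 27.88 pos [0.6665 0.0294 0.194 ] jawang 89.8 tilt [ 4.e-04 -1.e-04 -1.e+00] q [ 0.12  0.84 -0.46  1.47  0.42  0.93  1.11] F [-0.1  1.9 -0.5] open 0.998
DELTA [-10.22   2.82   0.41] rows>=2.5 TURN -0.2
```

View pics/scene_syr.png

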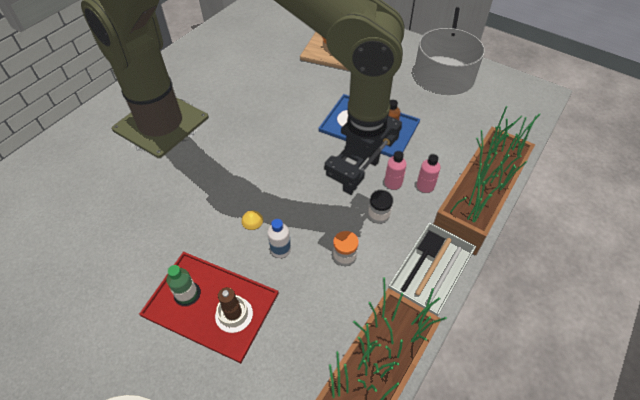

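Syrup is upright on the black round by the top camera (the scene view is blocked by the arm). Next is the orange-lid tin at (345,247); the other tin, at (380,205), has a black lid.

Request:
send_rows([
  {"delta_pos":[-4,1.1,0],"turn":0,"jaw":0},
  {"delta_pos":[-8,2.2,0],"turn":0,"jaw":0},
  {"delta_pos":[-10.2,2.8,0],"turn":0,"jaw":0},
  {"delta_pos":[-10.2,2.8,3],"turn":0,"jaw":0},
  {"delta_pos":[-10.2,2.8,6],"turn":0,"jaw":0},
  {"delta_pos":[-10.2,2.8,9],"turn":0,"jaw":0},
  {"delta_pos":[-10.2,2.8,9],"turn":0,"jaw":0},
  {"delta_pos":[-10.2,2.8,9],"turn":0,"jaw":0},
])

```text
clock: 28.55
tool_pos: [0.6932, -0.0681, 0.103]
eef_rot: [0.706, 0.708, -0.001, -0.002]
contact_force: [0.9, 0.2, 0.4]
opening: 1.002
```

```bash
python3 go.py .6943 -.0729 .023 90; python3 - <<'E'
from h import *
print(unproj('top',[[360,117],[467,117],[279,118]],.0),unproj('top',[[360,103]],.05))
E
```

```text
clock 28.55 pos [ 0.6932 -0.0681  0.103 ] jawang 90.1 tilt [-0.0031  0.0016 -1.    ] q [ 0.24  0.99 -0.43  1.42  0.48  0.84  1.23] F [0.9 0.2 0.4] open 1.002
DELTA [-0.49  0.14  7.99] rows>=1.9 TURN 0.1
[[ 0.82521894 -0.13157715  0.        ]
 [ 0.82914979 -0.43711462  0.        ]
 [ 0.82085293  0.09846396  0.        ]] [[ 0.8487942  -0.12676214  0.05      ]]
```

Request:
send_rows([
  {"delta_pos":[-0.3,0.1,0],"turn":0,"jaw":0},
  {"delta_pos":[-0.3,0.1,1.5],"turn":0,"jaw":0},
  {"delta_pos":[-0.3,0.1,3],"turn":0,"jaw":0},
  {"delta_pos":[-0.3,0.1,4.5],"turn":0,"jaw":0},
  {"delta_pos":[-0.3,0.1,5],"turn":0,"jaw":0},
  {"delta_pos":[-0.3,0.1,5],"turn":0,"jaw":0},
])

```text
clock: 29.05
tool_pos: [0.6934, -0.0736, 0.0511]
eef_rot: [0.707, 0.707, -0.002, -0.002]
contact_force: [-0.2, 1.5, 0.4]
opening: 0.999
```

```bash
python3 go.py .6943 -.0729 .023 90
```

```text
clock 29.05 pos [ 0.6934 -0.0736  0.0511] jawang 90.0 tilt [-0.0045  0.     -1.    ] q [ 0.23  1.06 -0.4   1.43  0.51  0.77  1.21] F [-0.2  1.5  0.4] open 0.999
DELTA [0.07 0.11 2.81] rows>=0.7 TURN -0.0
```

Request:
send_rows([
  {"delta_pos":[0,0,1],"turn":0,"jaw":0},
  {"delta_pos":[0,0,2],"turn":0,"jaw":0},
  {"delta_pos":[0,0,2.7],"turn":0,"jaw":0},
  {"delta_pos":[0,0,2.7],"turn":0,"jaw":0},
  {"delta_pos":[0,0,2.7],"turn":0,"jaw":0},
])

```text
clock: 29.47
tool_pos: [0.6948, -0.0735, 0.0261]
eef_rot: [0.707, 0.707, -0.0, -0.0]
contact_force: [0.0, -0.2, 0.5]
opening: 0.998
```

```bash
python3 go.py .6943 -.0729 .023 90
```

```text
clock 29.47 pos [ 0.6948 -0.0735  0.0261] jawang 90.0 tilt [-1.e-03  1.e-04 -1.e+00] q [ 0.23  1.09 -0.39  1.43  0.53  0.73  1.2 ] F [ 0.  -0.2  0.5] open 0.998
DELTA [ 0.06 -0.05  0.31] rows>=0.1 TURN -0.0
```

Request:
send_rows([
  {"delta_pos":[0,0,0.2],"turn":0,"jaw":0.1},
  {"delta_pos":[0,0,0.2],"turn":0,"jaw":0.2},
  {"delta_pos":[0,0,0.2],"turn":0,"jaw":0.32},
  {"delta_pos":[0,0,0.2],"turn":0,"jaw":1},
  {"delta_pos":[0,0,0.2],"turn":0,"jaw":1},
  {"delta_pos":[0,0,0.2],"turn":0,"jaw":1},
  {"delta_pos":[0,0,0.2],"turn":0,"jaw":1},
  {"delta_pos":[0,0,0.2],"turn":0,"jaw":1},
])

```text
clock: 30.13
tool_pos: [0.6954, -0.0737, 0.025]
eef_rot: [0.707, 0.707, 0.0, 0.0]
contact_force: [-0.7, -0.3, 1.8]
opening: 0.617
```

```bash
python3 go.py .461 .327 .19 90
```

```text
clock 30.13 pos [ 0.6954 -0.0737  0.025 ] jawang 90.0 tilt [ 5.e-04 -1.e-04 -1.e+00] q [ 0.23  1.09 -0.39  1.43  0.53  0.73  1.2 ] F [-0.7 -0.3  1.8] open 0.617
DELTA [ 40.06 -23.45 -16.51] rows>=11.8 TURN -0.0
```

Request:
send_rows([
  {"delta_pos":[0,0,-1],"turn":0,"jaw":1},
  {"delta_pos":[0,0,-4],"turn":0,"jaw":1},
  {"delta_pos":[0,0,-7],"turn":0,"jaw":1},
  {"delta_pos":[0,0,-10],"turn":0,"jaw":1},
  {"delta_pos":[0,0,-13],"turn":0,"jaw":1},
  {"delta_pos":[1,-0.6,-16],"turn":0,"jaw":1},
  {"delta_pos":[3.5,-2,-17],"turn":0,"jaw":1},
  {"delta_pos":[6.5,-3.8,-17],"turn":0,"jaw":1},
])

```text
clock: 30.8
tool_pos: [0.6597, -0.0105, 0.1986]
eef_rot: [0.709, 0.705, 0.003, 0.003]
contact_force: [1.0, 0.1, -2.9]
opening: 0.614
```

Request:
send_rows([
  {"delta_pos":[3,-1.8,0],"turn":0,"jaw":1},
  {"delta_pos":[6,-3.5,0],"turn":0,"jaw":1},
  {"delta_pos":[9,-5.3,0],"turn":0,"jaw":1},
  {"delta_pos":[12,-7,0],"turn":0,"jaw":1},
  {"delta_pos":[15,-8.8,0],"turn":0,"jaw":1},
  {"delta_pos":[18,-10.5,0],"turn":0,"jaw":1},
  {"delta_pos":[21,-12.3,0],"turn":0,"jaw":1},
  {"delta_pos":[24,-14,0],"turn":0,"jaw":1},
])

```text
clock: 31.47
tool_pos: [0.5158, 0.2327, 0.1951]
eef_rot: [0.707, 0.707, -0.0, -0.0]
contact_force: [0.1, 0.9, -1.3]
opening: 0.617
```

```bash
python3 go.py .461 .327 .06 97
```

```text
clock 31.47 pos [0.5158 0.2327 0.1951] jawang 90.0 tilt [-3.e-04 -1.e-04 -1.e+00] q [-0.26  0.71 -0.42  1.79  0.41  0.73  0.67] F [ 0.1  0.9 -1.3] open 0.617
DELTA [ 9.43 -5.48 13.51] rows>=4.2 TURN -7.0
```

Request:
send_rows([
  {"delta_pos":[3,-1.8,0],"turn":-3,"jaw":1},
  {"delta_pos":[6,-3.5,0],"turn":-7,"jaw":1},
  {"delta_pos":[9.4,-5.4,0],"turn":-7,"jaw":1},
  {"delta_pos":[9.4,-5.4,3],"turn":-7,"jaw":1},
  {"delta_pos":[9.4,-5.4,6.5],"turn":-7,"jaw":1},
  {"delta_pos":[9.4,-5.4,10],"turn":-7,"jaw":1},
  {"delta_pos":[9.4,-5.4,13],"turn":-7,"jaw":1},
  {"delta_pos":[9.4,-5.4,13.5],"turn":-7,"jaw":1},
])

```text
clock: 32.13
tool_pos: [0.4607, 0.3235, 0.0557]
eef_rot: [0.662, 0.749, -0.004, -0.0]
contact_force: [-0.5, -0.0, -2.5]
opening: 0.618
```

```bash
python3 go.py .461 .327 .03 97
```

```text
clock 32.13 pos [0.4607 0.3235 0.0557] jawang 97.0 tilt [-0.0059 -0.0054 -1.    ] q [-0.52  0.92 -0.29  1.87  0.56  0.44  0.47] F [-0.5 -0.  -2.5] open 0.618
DELTA [0.35 0.09 2.57] rows>=0.6 TURN 0.0
```

Request:
send_rows([
  {"delta_pos":[0.2,0,0],"turn":0,"jaw":1},
  {"delta_pos":[0.2,0,0.7],"turn":0,"jaw":1},
  {"delta_pos":[0.2,0,1.4],"turn":0,"jaw":1},
  {"delta_pos":[0.2,0,1.8],"turn":0,"jaw":1},
  {"delta_pos":[0.2,0,1.8],"turn":0,"jaw":1},
  {"delta_pos":[0.2,0,1.8],"turn":0,"jaw":1},
])

```text
clock: 32.63
tool_pos: [0.4634, 0.3275, 0.0422]
eef_rot: [0.663, 0.749, 0.0, 0.0]
contact_force: [0.2, -0.2, -1.9]
opening: 0.621
```

```bash
python3 go.py .461 .327 .0298 97
```

```text
clock 32.63 pos [0.4634 0.3275 0.0422] jawang 97.0 tilt [ 7.e-04  4.e-04 -1.e+00] q [-0.54  0.94 -0.27  1.87  0.58  0.41  0.45] F [ 0.2 -0.2 -1.9] open 0.621
DELTA [-0.03 -0.24  1.24] rows>=0.3 TURN -0.0
```

Request:
send_rows([
  {"delta_pos":[0,-0.2,0.4],"turn":0,"jaw":1},
  {"delta_pos":[0,-0.2,0.8],"turn":0,"jaw":1},
  {"delta_pos":[0,-0.2,1.0],"turn":0,"jaw":1},
  {"delta_pos":[0,-0.2,1.0],"turn":0,"jaw":1},
  {"delta_pos":[0,-0.2,1.0],"turn":0,"jaw":1},
])

```text
clock: 33.05
tool_pos: [0.461, 0.3272, 0.0315]
eef_rot: [0.663, 0.749, -0.0, -0.0]
contact_force: [-0.1, 0.6, -1.8]
opening: 0.616
```

```bash
python3 go.py .461 .327 .0298 97
```

```text
clock 33.05 pos [0.461  0.3272 0.0315] jawang 97.0 tilt [-2.e-04 -2.e-04 -1.e+00] q [-0.55  0.96 -0.26  1.87  0.59  0.39  0.44] F [-0.1  0.6 -1.8] open 0.616
DELTA [-0.02  0.    0.17] rows>=0.0 TURN -0.0
```

Request:
send_rows([
  {"delta_pos":[0,0,0.1],"turn":0,"jaw":1},
  {"delta_pos":[0,0,0.2],"turn":0,"jaw":1},
  {"delta_pos":[0,0,0.2],"turn":0,"jaw":1},
  {"delta_pos":[0,0,0.2],"turn":0,"jaw":1},
])

```text
clock: 33.38
tool_pos: [0.4612, 0.3274, 0.0299]
eef_rot: [0.663, 0.749, 0.0, 0.0]
contact_force: [-1.1, -0.4, -0.4]
opening: 0.618
```

Touching the floor. Release and rise.

Request:
send_rows([
  {"delta_pos":[0,0,0],"turn":0,"jaw":0.34},
  {"delta_pos":[0,0,0],"turn":0,"jaw":0.25},
  {"delta_pos":[0,0,0],"turn":0,"jaw":0.1},
  {"delta_pos":[0,0,0],"turn":0,"jaw":0},
  {"delta_pos":[0,0,0],"turn":0,"jaw":0},
  {"delta_pos":[0,0,-3],"turn":0,"jaw":0},
  {"delta_pos":[0,0,-7],"turn":0,"jaw":0},
  {"delta_pos":[0,0,-11],"turn":0,"jaw":0},
])

```text
clock: 34.05
tool_pos: [0.4602, 0.3266, 0.1401]
eef_rot: [0.663, 0.749, -0.001, -0.0]
contact_force: [0.6, 1.0, 0.3]
opening: 1.003
```

Request:
send_rows([
  {"delta_pos":[0,0,-3],"turn":0,"jaw":0},
  {"delta_pos":[-3,0,-6],"turn":0,"jaw":0},
  {"delta_pos":[-7,0,-9],"turn":0,"jaw":0},
  {"delta_pos":[-11,0,-10],"turn":0,"jaw":0},
  {"delta_pos":[-15,0,-10],"turn":0,"jaw":0},
  {"delta_pos":[-19,0,-10],"turn":0,"jaw":0},
  {"delta_pos":[-23,0,-10],"turn":0,"jaw":0},
  {"delta_pos":[-27,0,-10],"turn":0,"jaw":0},
])

```text
clock: 34.72
tool_pos: [0.4936, 0.0582, 0.24]
eef_rot: [0.663, 0.749, 0.0, 0.0]
contact_force: [1.0, -0.0, 0.2]
opening: 0.997
```

```bash
for a in "sugar_tin tin .461 .327 .005 f1" "syrup_bottle bottle .58 .342 .005 f2" "oil_bottle bottle .4585 -.353 .005 f3" "dish dish .575 -.331 .005 f4" "mill mill .575 -.331 .01 f5" "vinegar_bottle bottle .5587 -.1424 0 f6" "tea_tin tin .7008 .0756 0 f7" "lemon_half lemon .4514 -.1171 0 f8"; do python3 chk.py $a|tail -1; done; python3 go.py .46 .05 .2 90
```

```text
sugar_tin (array([0.46100026, 0.32706375]), np.float64(0.20859473943710327))
syrup_bottle (array([0.5789209 , 0.34017529]), np.float64(0.24135088920593262))
oil_bottle (array([ 0.4587067 , -0.35438253]), np.float64(0.15295904874801636))
dish (array([ 0.5753783 , -0.33119668]), np.float64(1.1223318576812744))
mill (array([ 0.57347644, -0.33048285]), np.float64(0.3043977618217468))
vinegar_bottle (array([ 0.55997975, -0.14377086]), np.float64(0.2232053279876709))
tea_tin (array([0.70085762, 0.07485586]), np.float64(0.1291724443435669))
lemon_half (array([ 0.45211003, -0.11882871]), np.float64(0.2276606559753418))
clock 36.32 pos [0.4938 0.0603 0.2397] jawang 97.0 tilt [ 1.e-04  1.e-04 -1.e+00] q [ 0.12  0.58 -0.52  1.94  0.42  0.73  1.04] F [ 0.5 -0.5  0.3] open 0.995
DELTA [-0.61 -3.48  3.97] rows>=1.3 TURN 7.0
```

View pics/scene_f8.png

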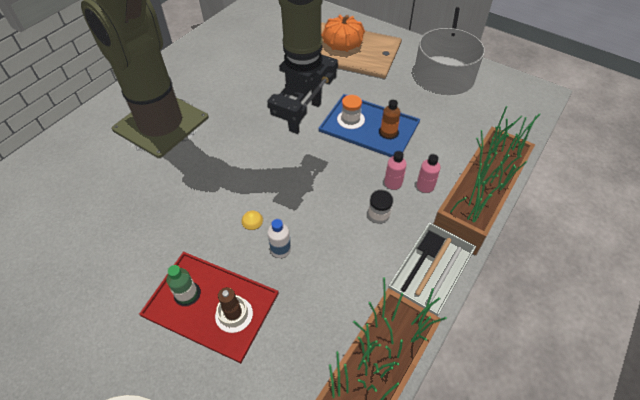

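View pics/top_f8.png

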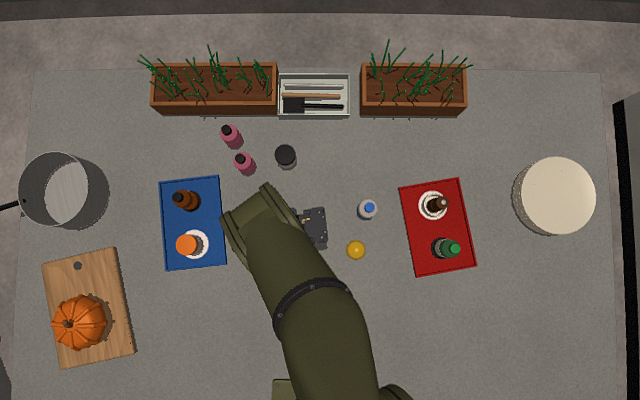

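Both pictures show the kits complete: on the red tray, oil at scene (182,287) and the mill in the dish at (232,308); on the blue tray, the orange-lid tin at (351,112) and syrup at (390,120). The pinks, vinegar, black-lid tin and lemon have not moved, and the arm is clear. Handing in.

```bash
python3 -c "
from plant import order,r
print(order.finish_job(), r.get_state()['clock'])"
```

```text
the job is handed in; nothing more can be done
the job is handed in; nothing more can be done
```

Both kits are made up and the job is handed in, at about 36 s of the 122 s allowed. I placed things in the order asked: oil bottle, dish, mill in the dish, amber syrup bottle, orange-lid tin.

**Last checks:**
- **Placed things:** fits from both cameras put each one within about 2 mm of its round's centre, all upright. The mill is about 2 mm off the dish's centre.
- **Left alone:** the vinegar bottle, black-lid tin and half lemon fit within about 2 mm of their starting spots. The two pink bottles look unmoved in the pictures, but I did not measure them.

**Checks that disagreed or were poor:**
- The final dish fit scored badly because the mill covers part of it, so I rely on the clean fit taken before the mill went in, which was within 1 mm.
- One mid-job scene-camera fit of the syrup bottle was off because the arm was in the way. The final two-camera fit agrees with the black round.
- At the dish pick-up, the sixth joint came within about 0.004 rad of its lower limit. I stopped there and gripped only the dish's rim, and it held.

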